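# Dip the wooden spoons and lay them on the cooling rack

### The arm

A 6-joint arm with a two-finger parallel gripper is mounted at the origin on the work surface. World frame = base frame: x ahead of the robot, y to its left, z up, the work surface at z = 0. Lengths are in mm, angles in rad, forces in N, time in s.
With the tool pointing down it reaches from about 350 to 875 mm from the base axis. Payload 4.2 kg.
Tool frame: the origin (TCP) lies midway between the tips of the shut fingers; the grasp point (between the pads) lies 19 mm behind it; z points along the fingers, y is the line along which they close (so a half turn about z gives the same grasp; the last joint's range is limited). The gripper opens to 85 mm and grips with 20 to 120 N. Pads are 22 mm wide; open, the fingers measure 114 mm over their backs; the gripper's body (76 mm by 85 mm) begins 54 mm behind the grasp point. The pads swing forward as they close: fully open they stand 13 mm farther back than shut.
Start: joints at [-0.992, 0.385, 0.008, 0, -1.194, -0.259], TCP at [196.501, -593.285, 231.312] pointing down, gripper open.
Joint ranges: [-3.14, 3.14], [-1.21, 2.06], [-1.07, 1.41], [-3.16, 2.05], [-2.99, -0.16], [-3.1, 3.1]. Speed limits (rad/s): [2.79, 2.79, 3.14, 3.14, 3.14, 3.14].

### API

Orientations are given as a unit quaternion [x, y, z, w].
In Python, from bench import env, vision gives the robot as it stands. The module is installed in compiled form; this text tells all that it offers.
- The arm moves only by the shell command python3 -m jog 'ROWS' [OPENING] [FORCE]. ROWS is a JSON object of lists of equal length, an entry for each row: "delta_pos": the shift along the tool's x, y, z normalised to -1 to 1, where 1 is 40 cm, a list of three; "yaw": the turn about the tool's z normalised to -1 to 1, where 1 is 360 degrees. A call has 1 to 12 rows; each row is the pose to reach, as a shift and turn from the pose commanded when the call began, along the tool's axes at that moment, turning the shorter way round; what a row does not reach only later rows make up. A row lasts 1/8 s, in which the tool goes at most 62.5 mm and 10.7 degrees, less where a joint would pass 70% of its speed; a pose out of reach is approached as far as the arm can. A call with a number of a shift or a turn outside -1 to 1 is refused whole. A call with a gripper value outside its range is refused whole. OPENING is the closure, from -1 (fully open) to 1 (shut), set as the call begins (- or left out, the last holds). The fingers move at their own pace and stop on an object; FORCE is the grip in N (left out, the last holds). Time passes only in rows, so rows that repeat a pose let the fingers close. It gives the time, the measured TCP pose, the force, the opening and the grip force at its end, in the units of the state.
- env.get_state(): the state, without advancing time (a new reading comes with each control period).
- vision.read_camera(name): name is "scene" or "side" or "wrist"; returns (picture, depth): 480x640x3 uint8, red, green, blue; 480x640 float32, mm along the optical axis (not along the pixel's ray), 0 where there is no reading.
- vision.camera_params(name): a dict with "K" (3x3 intrinsics, pixels), "rvec" (rotation vector, rad) and "tvec" (3), from world to camera coordinates, as OpenCV has them; the wrist camera has in their place "tool_from_camera" (4x4, takes a point from camera to tool coordinates, whose origin is the TCP and whose axes are the flange's). Camera axes: x right, y down, z forward; pixel columns grow to the right and rows downward; lengths in mm; the calibration is good to about 2 mm. A picture is of the moment at which its call begins: read the wrist's pose just before it. camera_params takes no time and is no camera call.
- env.sign_off(): hands the job in; it is judged then, once.
The state is a dict: "t": time; "qpos": joint angles; "joint_vel": joint speeds; "joint_torque": joint torques, N m; "eef_pos": TCP position; "tcp_rot": TCP orientation; "wrist_force": force on the tool from outside, world axes, zero at the start; "wrist_torque": the same for the moment, N m; "opening": finger opening in mm; "grasp_force": force on a finger pad.
Only numpy, scipy, OpenCV 4.12 (cv2) and the standard library are available. Lean on these libraries where they do the work, as an engineer would, in place of code of your own. Each camera call takes 0.05 s, during which the arm holds its last target. There are 200 camera calls.

### The job

We are making chocolate-dipped spoons: lever the lid of the stoneware pot open with the thin spatula, until the lid stands up by itself; the spatula goes back flat on its board afterwards. Work along the row on the baking mat from the robot's left to its right: dip the bowl of each wooden spoon well down into the pot, then lay the spoon flat, hollow up, on the wire rack, no spoon touching another. Finally shut the lid fully, and leave the other things on the counter where they are.

Things in the scene. Friction and masses are not known exactly. Their poses are not given: they have to be found in the camera images.
- lid (a joint): Angle of the pot's lid in rad: 0 shut, grows as its front edge swings up and over to the far side, 1.75 at its stop, just past upright. The hinge is stiff: the lid stays where it is left (about 1 N at the front edge raises it).
- pot: Squat white stoneware clip-top pot, fixed, 110 mm wide, rim 88 mm high; mouth 84 mm wide, 82 mm deep inside; its undone wire clip hangs at the front. Outside, the neck (94 mm wide) runs from 70 to 88 mm up; below 60 mm the body is 110 mm wide. Origin: centre of its underside; its +x points from the front to the hinge at the back, away from the robot give or take 20 degrees; z up.
- pot_rim (a point): Centre of the pot's mouth, 88 mm above the counter; axes as the pot's.
- lid_hinge (a point): Middle of the lid's hinge line (along the pot's y), 62 mm behind the pot's axis, 90 mm above the counter. The lid is a pale wooden disc 120 mm across, 9 mm thick plus a 5 mm dome on top; its underside is level with the hinge and its centre 62 mm from the hinge line. Shut, it lies from here towards the pot's -x; the frame turns with the lid.
- lid_lip (a point): Foremost point of the lid's underside, 122 mm from the hinge line; it moves with the lid. Shut, it is 90 mm above the counter and overhangs the pot's neck by 13 mm all round, with 20 mm free height below the overhang, so a blade fits under it.
- board: Dark wooden serving board 130 x 250 x 12 mm, fixed, in front of the pot. Origin: centre of its underside; x across the short side, y along the long side.
- spatula: Straight palette knife (spatula) 180 mm long, 90 g, lying flat on the board. Origin: centre of its underside; +x runs to the blade's tip. Wooden handle 22 mm wide, 20 mm thick, from x = -90 to 10 mm; flat steel blade 26 mm wide, 2.5 mm thick, from x = 10 to 90 mm, its middle 10 mm above the underside. It balances about 12 mm behind its origin.
- mat: Thin grey silicone baking mat 260 x 290 x 3 mm, fixed, on one side of the counter (either side), where the spoons wait in a row. Origin: centre of its underside.
- rack: Steel wire cooling rack 267 x 297 mm, fixed, on the other side. Origin: centre of its footprint at counter height. Nine 5 mm bars run along its y, 30 mm apart from x = -120 to 120 mm; their tops are 22 mm above the counter, and nothing stands higher.
- spoon1: Wooden spoon 190 mm long, 35 g, first (left-most) of four places 66 mm apart in the row on the mat (two to four spoons are there; None if absent), bowl away from the robot. Origin: middle of its length, on its underside; +x runs to the bowl's end, z up out of the hollow. Handle 11 mm wide, 9 mm thick, x = -95 to 55 mm; round bowl 44 mm across, 12 mm high.
- spoon1_tip (a point): Far end of the bowl of spoon1, 95 mm ahead of its origin, 6 mm above its underside.
- spoon2: Wooden spoon 190 mm long, 35 g, second of four places 66 mm apart in the row on the mat (two to four spoons are there; None if absent), bowl away from the robot. Origin: middle of its length, on its underside; +x runs to the bowl's end, z up out of the hollow. Handle 11 mm wide, 9 mm thick, x = -95 to 55 mm; round bowl 44 mm across, 12 mm high.
- spoon2_tip (a point): Far end of the bowl of spoon2, 95 mm ahead of its origin, 6 mm above its underside.
- spoon3: Wooden spoon 190 mm long, 35 g, third of four places 66 mm apart in the row on the mat (two to four spoons are there; None if absent), bowl away from the robot. Origin: middle of its length, on its underside; +x runs to the bowl's end, z up out of the hollow. Handle 11 mm wide, 9 mm thick, x = -95 to 55 mm; round bowl 44 mm across, 12 mm high.
- spoon3_tip (a point): Far end of the bowl of spoon3, 95 mm ahead of its origin, 6 mm above its underside.
- spoon4: Wooden spoon 190 mm long, 35 g, fourth (right-most) of four places 66 mm apart in the row on the mat (two to four spoons are there; None if absent), bowl away from the robot. Origin: middle of its length, on its underside; +x runs to the bowl's end, z up out of the hollow. Handle 11 mm wide, 9 mm thick, x = -95 to 55 mm; round bowl 44 mm across, 12 mm high.
- spoon4_tip (a point): Far end of the bowl of spoon4, 95 mm ahead of its origin, 6 mm above its underside.
- jar_a: Glass sauce jar with a red lid, 68 mm wide, 105 mm high; a loose bystander, to be left alone. Origin: centre of its underside.
- jar_b: A second such jar; a loose bystander, to be left alone. Origin: centre of its underside.
- shaker: Square spice shaker 55 x 55 x 135 mm; a loose bystander, to be left alone. Origin: centre of its underside.
- mug: Mug 80 mm wide, 92 mm high; a loose bystander, to be left alone. Origin: centre of its underside.
- can: Drink can 66 mm wide, 115 mm high; a loose bystander, to be left alone. Origin: centre of its underside.
- tin: Closed cocoa tin 84 mm wide, 100 mm high; a loose bystander, to be left alone. Origin: centre of its underside.
Things that resemble listed ones, but are neither listed nor needed, are in the scene too. What is shaped like the pot but orange is not meant.

How it is judged (in metres and radians):
On the way, in this order (a step that is already met when the one before it is completed fails the run):
1. the lid is levered up beyond 0.35 rad by the spatula (value of joint lid above 0.35 rad and contact force between spatula and lid above 0.1 N), for 0.05 s.
2. the lid stands open, beyond 1.4 rad (value of joint lid above 1.4 rad), for 0.2 s.
3. spoon1 is held and dipped: bowl end inside the pot, 20 mm below the rim (horizontal distance between spoon1_tip and pot_rim below 0.045 m and z of spoon1_tip in the frame of pot_rim below -0.02 m and contact force between the fingers and spoon1 above 0.3 N), for 0.1 s.
4. spoon2 is held and dipped: bowl end inside the pot, 20 mm below the rim (horizontal distance between spoon2_tip and pot_rim below 0.045 m and z of spoon2_tip in the frame of pot_rim below -0.02 m and contact force between the fingers and spoon2 above 0.3 N), for 0.1 s.
5. spoon3 is held and dipped: bowl end inside the pot, 20 mm below the rim (horizontal distance between spoon3_tip and pot_rim below 0.045 m and z of spoon3_tip in the frame of pot_rim below -0.02 m and contact force between the fingers and spoon3 above 0.3 N), for 0.1 s.
6. spoon4 is held and dipped: bowl end inside the pot, 20 mm below the rim (horizontal distance between spoon4_tip and pot_rim below 0.045 m and z of spoon4_tip in the frame of pot_rim below -0.02 m and contact force between the fingers and spoon4 above 0.3 N), for 0.1 s.
At the end, for the whole second after the job is handed in: Lid shut (under 0.06 rad); each spoon rests on the rack bars, hollow up and flat within 0.15 rad, its middle within 100 mm (x) and 140 mm (y) of the rack's centre, touching no other spoon; the spatula rests flat on the board, its middle over it (value of joint lid below 0.06 rad and x of spoon1 in the frame of rack between -0.1 and 0.1 m and y of spoon1 in the frame of rack between -0.14 and 0.14 m and z of spoon1 in the frame of rack between 0.015 and 0.03 m and angle between each of spoon1, spoon2, spoon3, spoon4, spatula's own z axis and vertical below 0.15 rad and linear speed of each of spoon1, spoon2, spoon3, spoon4, spatula below 0.02 m/s and x of spoon2 in the frame of rack between -0.1 and 0.1 m and y of spoon2 in the frame of rack between -0.14 and 0.14 m and z of spoon2 in the frame of rack between 0.015 and 0.03 m and x of spoon3 in the frame of rack between -0.1 and 0.1 m and y of spoon3 in the frame of rack between -0.14 and 0.14 m and z of spoon3 in the frame of rack between 0.015 and 0.03 m and x of spoon4 in the frame of rack between -0.1 and 0.1 m and y of spoon4 in the frame of rack between -0.14 and 0.14 m and z of spoon4 in the frame of rack between 0.015 and 0.03 m and contact force between spoon1 and spoon2 below 0.02 N and contact force between each of spoon1, spoon2 and spoon3 below 0.02 N and contact force between each of spoon1, spoon2, spoon3 and spoon4 below 0.02 N and x of spatula in the frame of board between -0.065 and 0.065 m and y of spatula in the frame of board between -0.125 and 0.125 m and z of spatula in the frame of board between 0.006 and 0.02 m).
It fails at once if a bystander is shifted by more than 30 mm or tipped (distance of any of jar_a, jar_b, shaker, mug, can, tin from where it was at the start of the episode above 0.03 m or angle between any of jar_a, jar_b, shaker, mug, can, tin's own z axis and vertical above 0.5 rad).
Of spoon1, spoon2, spoon3, spoon4 only 2 to 4 are there at a start; the rules pass over those that are not, and their reading is None.
At some moment in a run one of spoon1, spoon2, spoon3, spoon4, spatula may be knocked a few centimetres aside while the robot is not near it.
It also fails if it takes over 210 s, if anything falls off the work surface, if the arm or the gripper's body presses on something with over 40 N, if the wrist force passes 120 N, or if a joint passes its speed limit or range.

## Working session

There is one attempt and no reset: what is moved stays moved. The work goes in short steps, Python scripts to look and compute and a shell command to move; the robot and the scene stay as the last step left them, time stands still between calls to the robot, and variables do not carry over. Pictures are saved under pics/ and viewed, at most 18 in all, crops included, and the job is handed in when it is done.

```bash
ls; mkdir -p pics; cat > h.py <<'E'
import numpy as np, cv2
from scipy.spatial.transform import Rotation as R
from bench import env, vision
def cam(n):
    p=vision.camera_params(n)
    if n=='wrist':
        s=env.get_state(); T=np.eye(4); T[:3,:3]=R.from_quat(s['tcp_rot']).as_matrix(); T[:3,3]=s['eef_pos']
        T=T@np.array(p['tool_from_camera'])
    else:
        M=np.eye(4); M[:3,:3]=cv2.Rodrigues(np.array(p['rvec'],float))[0]; M[:3,3]=np.ravel(p['tvec']); T=np.linalg.inv(M)
    im,d=vision.read_camera(n); return im,d,np.array(p['K']),T   # T: world from camera
def ray(uv,K,T,z):   # pixels -> points on plane z
    uv=np.atleast_2d(np.array(uv,float)); d=np.c_[(uv[:,0]-K[0,2])/K[0,0],(uv[:,1]-K[1,2])/K[1,1],np.ones(len(uv))]@T[:3,:3].T
    return T[:3,3]+d*((z-T[2,3])/d[:,2:])
def cloud(d,K,T):    # HxWx3 world
    v,u=np.mgrid[:d.shape[0],:d.shape[1]]
    P=np.stack([(u-K[0,2])/K[0,0]*d,(v-K[1,2])/K[1,1]*d,d],-1)
    W=P@T[:3,:3].T+T[:3,3]; W[d<=0]=np.nan; return W
def px(P,K,T):
    c=(np.atleast_2d(P)-T[:3,3])@T[:3,:3]; return np.c_[K[0,0]*c[:,0]/c[:,2]+K[0,2],K[1,1]*c[:,1]/c[:,2]+K[1,2]]
def save(im,f): cv2.imwrite(f,im[...,::-1])
E
python3 - <<'E'
from h import *
for n in('scene','side'):
    im,d,K,T=cam(n); save(im,f'pics/{n}0.png'); np.savez(f'{n}0',im=im,d=d,K=K,T=T); print(n,T.round(2).tolist(),K[0,0])
print(env.get_state())
E
```

```text
pics
scene [[0.08, 0.7, -0.71, 1310.77], [1.0, -0.04, 0.07, -79.75], [0.01, -0.71, -0.7, 809.7], [0.0, 0.0, 0.0, 1.0]] 452.76488877135813
side [[-0.94, -0.2, 0.29, 167.64], [-0.35, 0.53, -0.77, 989.79], [0.0, -0.82, -0.57, 836.83], [0.0, 0.0, 0.0, 1.0]] 530.5394512155252
{'t': 0.1, 'qpos': array([-9.92378791e-01,  3.85509437e-01,  6.78202057e-03, -4.37932696e-04,
       -1.19399188e+00, -2.58628287e-01]), 'joint_vel': array([-7.81746451e-05, -1.73924349e-03,  3.03617534e-03,  2.24108135e-03,
        5.64315965e-04,  4.22307448e-04]), 'joint_torque': array([ 1.68873999e-04, -3.93320274e+01,  1.88929492e+01,  4.19797406e+00,
       -2.57364416e-03,  1.41628141e-05]), 'eef_pos': array([ 196.35598674, -592.81788269,  230.32019746]), 'tcp_rot': array([-1.59134364e-01,  9.87256445e-01,  9.61212893e-04, -2.04796468e-04]), 'wrist_force': array([-0.40135315, -0.09094552, -0.21619324]), 'wrist_torque': array([-0.01995033,  0.01322252, -0.06207311]), 'grasp_force': 0.0, 'opening': 85.11520717359863}
```

View pics/scene0.png

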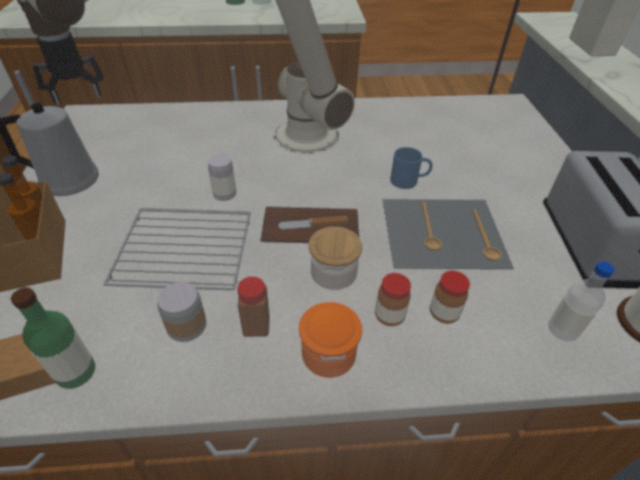

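View pics/side0.png

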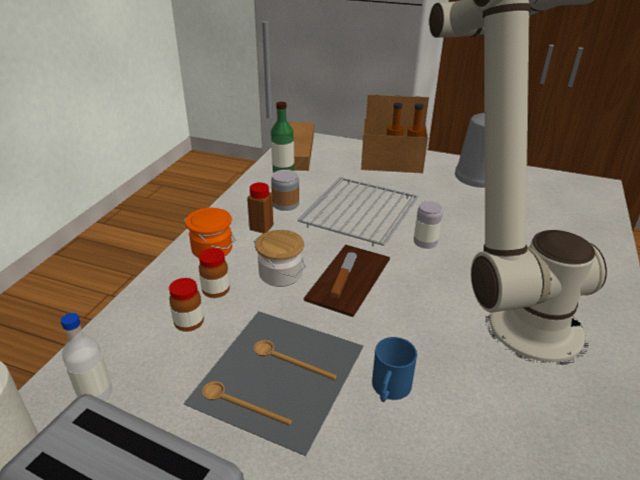

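```bash
cat > m.py <<'E'
from h import *
S={}
def comps(im,lo,hi,minA=60):
    m=cv2.inRange(cv2.cvtColor(im,cv2.COLOR_RGB2HSV),lo,hi); n,l,s,c=cv2.connectedComponentsWithStats(m)
    return [(s[i],l==i) for i in range(1,n) if s[i][4]>=minA]
def ends(mask,K,T,z):
    v,u=np.nonzero(mask); P=ray(np.c_[u,v],K,T,z)[:,:2]; c=P.mean(0); w=np.linalg.svd(P-c,full_matrices=False)[2][0]; t=(P-c)@w
    return c+w*t.min(),c+w*t.max(),np.degrees(np.arctan2(w[1],w[0]))
E
python3 - <<'E'
from m import *
for n in('scene','side'):
    z=np.load(n+'0.npz'); im,d,K,T=[z[k] for k in('im','d','K','T')]
    hsv=cv2.cvtColor(im,cv2.COLOR_RGB2HSV); W=cloud(d,K,T)
    pts=dict(scene=[('mat',460,230),('spoonA',429,215),('bowlA',433,243),('spoonH',480,225),('board',275,235),('blade',295,224),('handle',330,220),('lid',335,243),('pot',335,268),('mug',405,165)],
      side=[('mat',300,360),('spoon',310,367),('bowl',263,348),('spoonB',260,408),('board',365,280),('blade',349,262),('handle',340,285),('lid',280,245),('mug',390,375)])[n]
    for k,u,v in pts: print(n,k,hsv[v,u],W[v,u].round(0))
    H=W[...,2]
    # objects higher than 35mm on the counter, by plan components
    m=((H>35)&(H<160)&(W[...,0]>150)&(W[...,0]<900)&(abs(W[...,1])<600)).astype(np.uint8)
    k,l,s,c=cv2.connectedComponentsWithStats(m)
    for i in range(1,k):
        if s[i][4]>150:
            P=W[l==i]; print('obj',s[i],P.min(0).round(),P.max(0).round())
    
E
```

```text
scene mat [96 13 99] [487. 372.   4.]
scene spoonA [ 15  10 102] [422. 306.   3.]
scene bowlA [ 17 104 137] [533. 287.   8.]
scene spoonH [ 17 103 134] [485. 423.  17.]
scene board [10 95 86] [ 485. -108.   14.]
scene blade [115  11 140] [459. -56.  24.]
scene handle [ 12 116 117] [458.  33.  32.]
scene lid [ 17  95 134] [614.  26. 105.]
scene pot [ 30   5 106] [677.  20.  94.]
scene mug [102  72  89] [302. 255.  83.]
obj [318 115  23  14 178] [150.  25. 115.] [165.  89. 160.]
obj [392 147  41  33 916] [224. 229.  35.] [308. 346.  96.]
obj [208 154  28  39 868] [ 266. -280.   35.] [ 333. -214.  120.]
obj [ 309  226   54   57 2418] [549. -32.  35.] [679.  86. 109.]
obj [ 432  270   38   46 1298] [707. 224.  35.] [773. 291. 109.]
obj [ 376  272   35   46 1274] [706. 102.  35.] [771. 169. 109.]
obj [ 237  276   32   53 1462] [ 722. -180.   35.] [ 779. -123.  139.]
obj [ 553  279   53   54 1841] [773. 466.  35.] [833. 527. 160.]
obj [ 157  282   48   53 1905] [ 699. -341.   35.] [ 781. -256.  105.]
obj [ 299  302   64   70 3482] [768. -65.  35.] [892.  53. 107.]
obj [   0  311   91   77 
[... 248 characters left out ...]
.]
side blade [ 60   2 126] [455. -60.  21.]
side handle [ 13 199 114] [445.  46.  30.]
side lid [ 16 147 146] [603.  37. 101.]
side mug [105 146 115] [262. 315.  75.]
obj [ 271  127   39   41 1056] [ 747. -599.   35.] [ 866. -456.  160.]
obj [ 247  170   52   55 1692] [ 691. -339.   35.] [ 775. -118.  139.]
obj [414 201  28  39 868] [ 262. -280.   35.] [ 328. -209.  119.]
obj [ 183  208   52   81 2650] [700. -67.  35.] [889. 173. 110.]
obj [ 253  230   52   48 1964] [548. -32.  35.] [678.  88. 108.]
obj [ 169  278   33   44 1187] [700. 227.  35.] [766. 295. 109.]
obj [  61  333   48   63 2047] [764. 469.  35.] [826. 533. 160.]
obj [ 373  337   44   64 1813] [225. 230.  35.] [304. 347.  96.]
```

```bash
python3 - <<'E'
from m import *
crops=[]
for n in('scene','side'):
    z=np.load(n+'0.npz'); im,d,K,T=[z[k] for k in('im','d','K','T')]
    W=cloud(d,K,T); X,Y,H=W[...,0],W[...,1],W[...,2]
    hsv=cv2.cvtColor(im,cv2.COLOR_RGB2HSV)
    near=lambda x0,x1,y0,y1:(X>x0)&(X<x1)&(Y>y0)&(Y<y1)
    wood=(hsv[...,0]>8)&(hsv[...,0]<24)&(hsv[...,1]>(60 if n=='scene' else 105))
    for nm,b,zz in(('A',(330,620,230,350),10),('B',(330,620,350,500),10)):
        m=(wood&near(*b)).astype(np.uint8); k,l,s,c=cv2.connectedComponentsWithStats(m); i=1+s[1:,4].argmax()
        e=ends(l==i,K,T,zz); print(n,nm,s[i],[np.round(q,1) for q in e],np.linalg.norm(e[0]-e[1]).round())
    m=near(380,560,-130,130)&(H>17)&(H<45); e=ends(m,K,T,28); print(n,'spat',m.sum(),[np.round(q,1) for q in e],np.linalg.norm(e[0]-e[1]).round())
    mh=m&(H>25)&(hsv[...,1]>60); e=ends(mh,K,T,32); print(n,'spat handle top',[np.round(q,1) for q in e],np.linalg.norm(e[0]-e[1]).round())
    m=near(530,700,-50,100)&(H>92)&(hsv[...,1]>(60 if n=='scene' else 100)); P=ray(np.argwhere(m)[:,::-1],K,T,99)[:,:2]; c,r=cv2.minEnclosingCircle(P.astype(np.float32)); print(n,'lid',np.round(c,1),round(r,1))
    bd=near(370,570,-160,150)&(hsv[...,2]<(95))&(hsv[...,1]>80)&(H<20); P=ray(np.argwhere(bd)[:,::-1],K,T,12)[:,:2]; print('board',cv2.minAreaRect(P.astype(np.float32)))
    rk=near(300,680,-520,-120)&(H>13)&(H<30); P=ray(np.argwhere(rk)[:,::-1],K,T,20)[:,:2]; print('rack',cv2.minAreaRect(P.astype(np.float32)))
    u,v=px([[614,27,60]],K,T)[0].astype(int); crops.append(cv2.resize(im[v-50:v+40,u-60:u+60],None,fx=4,fy=4,interpolation=2))
save(np.hstack([c[:, :390] if 0 else cv2.resize(c,(400,300)) for c in crops]),'pics/pot.png')
E
```

```text
scene A [422 202  20  48 308] [array([375.7, 300.1]), array([556.1, 282.5]), np.float64(-5.6)] 181.0
scene B [473 210  29  50 344] [array([417.6, 429.6]), array([598.8, 421.1]), np.float64(-2.7)] 181.0
scene spat 600 [array([ 465.7, -108.2]), array([452.6,  97.2]), np.float64(93.7)] 206.0
scene spat handle top [array([454.2,  79.7]), array([460.4, -16.3]), np.float64(-86.3)] 96.0
scene lid [613.1  26. ] 61.7
board ((449.3048095703125, -15.881301879882812), (238.96340942382812, 122.80548858642578), 84.31432342529297)
rack ((468.1641845703125, -297.0381774902344), (358.8580322265625, 362.1425476074219), 83.52752685546875)
side A [254 340  82  40 607] [array([561. , 276.3]), array([371.3, 302.9]), np.float64(172.0)] 192.0
side B [202 381  90  44 750] [array([605.6, 414.8]), array([414.3, 432.3]), np.float64(174.8)] 192.0
side spat 543 [array([456.9, -95.8]), array([476.2, 107.4]), np.float64(84.6)] 204.0
side spat handle top [array([453.9, -17.1]), array([448.5,  87.2]), np.float64(93.0)] 105.0
side lid [608.1  30.5] 62.2
board ((441.1015319824219, -11.711273193359375), (253.43222045898438, 128.86509704589844), 84.11328887939453)
rack ((468.4898986816406, -293.815185546875), (365.3194580078125, 351.8845520019531), 84.33132934570312)
```

View pics/pot.png

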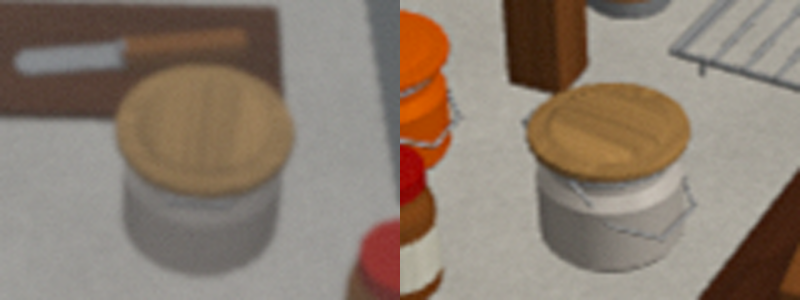

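```bash
cat > go.py <<'E'
import sys; from h import *
def plan(x,y,z,ang=None):
    s=env.get_state(); M=R.from_quat(s['tcp_rot']).as_matrix(); d=M.T@(np.array([x,y,z])-s['eef_pos'])
    a=np.degrees(np.arctan2(M[1,1],M[0,1])); dy=0 if ang is None else -((ang-a+180)%360-180)
    print('target',(x,y,z,ang),'delta',(d/400).round(4).tolist(),'yaw',round(dy/360,4),'| mm',np.linalg.norm(d).round(),'deg',round(dy,1),'yang now',round(a%360,1))
def st():
    s=env.get_state(); print('t',round(s['t'],2),'pos',s['eef_pos'].round(1),'F',s['wrist_force'].round(1),'op',round(s['opening'],1),'g',round(s['grasp_force'],1),'q',s['qpos'].round(2))
if __name__=='__main__': st(); plan(*map(float,sys.argv[1:]))
E
python3 go.py 455 35 300 183.5; python3 -c "
from h import *; print(np.round(vision.camera_params('wrist')['tool_from_camera'],3))"
```

```text
t 0.1 pos [ 196.4 -592.8  230.3] F [-0.4 -0.1 -0.2] op 85.1 g 0.0 q [-0.99  0.39  0.01 -0.   -1.19 -0.26]
target (455.0, 35.0, 300.0, 183.5) delta [-1.107, 1.2872, -0.1718] yaw -0.2089 | mm 683.0 deg -75.2 yang now 108.3
[[ 1.00000e-03 -9.54000e-01 -3.01000e-01  7.69260e+01]
 [ 1.00000e+00  1.00000e-03 -1.00000e-03 -5.61000e-01]
 [ 1.00000e-03 -3.01000e-01  9.54000e-01 -1.42616e+02]
 [ 0.00000e+00  0.00000e+00  0.00000e+00  1.00000e+00]]
```

```bash
python3 -m jog '{"delta_pos":[[-0.554,0.644,-0.172],[-0.554,0.644,-0.172],[-0.554,0.644,-0.172],[-0.554,0.644,-0.172],[-0.554,0.644,-0.172],[-0.554,0.644,-0.172],[-0.554,0.644,-0.172],[-0.554,0.644,-0.172]],"yaw":[0,0,0,0,0,0,0,0]}' -1
python3 -m jog '{"delta_pos":[[-0.553,0.643,0],[-0.553,0.643,0],[-0.553,0.643,0],[-0.553,0.643,0],[-0.553,0.643,0],[-0.553,0.643,0],[-0.553,0.643,0],[-0.553,0.643,0],[-0.553,0.643,0]],"yaw":[-0.209,-0.209,-0.209,-0.209,-0.209,-0.209,-0.209,-0.209,-0.209]}'
python3 - <<'E'
from m import *
im,d,K,T=cam('wrist'); save(im,'pics/w1.png'); np.savez('w1',im=im,d=d,K=K,T=T); print(T.round(2))
E
python3 go.py 455 35 300 183.5
```

```text
t: 1.1
eef_pos: [325.6, -279.1, 299.8]
tcp_rot: [-0.159, 0.987, 0.0, -0.0]
wrist_force: [-0.2, 0.3, 0.4]
opening: 85.6
grasp_force: 0.0
t: 2.22
eef_pos: [455.0, 33.7, 299.7]
tcp_rot: [0.727, -0.686, -0.0, 0.0]
wrist_force: [-0.5, 0.2, -0.3]
opening: 85.4
grasp_force: 0.0
[[-1.0000e+00 -6.0000e-02 -2.0000e-02  4.6001e+02]
 [-6.0000e-02  9.5000e-01  3.0000e-01 -4.3760e+01]
 [ 0.0000e+00  3.0000e-01 -9.5000e-01  4.4235e+02]
 [ 0.0000e+00  0.0000e+00  0.0000e+00  1.0000e+00]]
t 2.27 pos [455.   33.8 299.9] F [-0.1  0.9  0.1] op 85.2 g 0.0 q [ 0.43  0.04 -0.26 -0.   -1.26 -0.37]
target (455.0, 35.0, 300.0, 183.5) delta [-0.0031, -0.0001, -0.0003] yaw -0.0004 | mm 1.0 deg -0.2 yang now 183.3
```

View pics/w1.png

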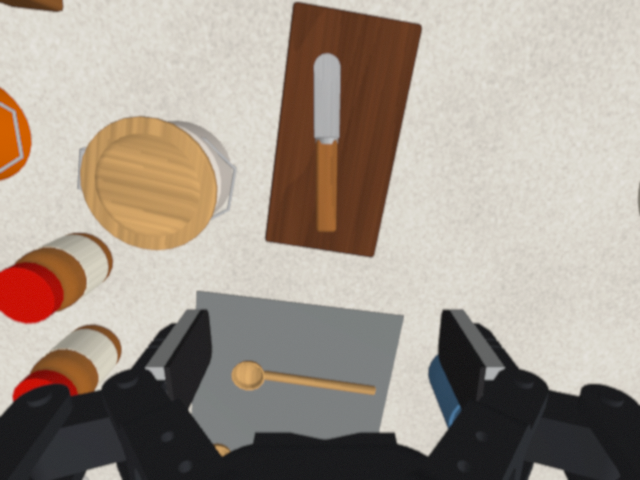

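```bash
python3 - <<'E'
from m import *
z=np.load('w1.npz'); im,d,K,T=[z[k] for k in('im','d','K','T')]
W=cloud(d,K,T); H=W[...,2]; X=W[...,0];Y=W[...,1]; hsv=cv2.cvtColor(im,cv2.COLOR_RGB2HSV)
m=(H>92)&(X>530)&(X<700)&(Y>-50)&(Y<110)&(hsv[...,1]>60)
P=ray(np.argwhere(m)[:,::-1],K,T,95)[:,:2].astype(np.float32); c,r=cv2.minEnclosingCircle(P); print('lid',c,r, 'top',np.nanmedian(H[m]))
h=ray([[80,149],[80,188]],K,T,88)[:,:2]; print('hinge ends',h.round(1)); v=h.mean(0)-c; print('yaw from hinge mid',np.degrees(np.arctan2(v[1],v[0])),np.linalg.norm(v)); e=h[0]-h[1]; print('hinge line normal',np.degrees(np.arctan2(e[1],e[0]))+90)
# grain direction on lid via structure tensor
g=cv2.GaussianBlur(cv2.cvtColor(im,cv2.COLOR_RGB2GRAY),(0,0),1.).astype(float); k=cv2.circle(np.zeros(g.shape,np.uint8),(152,182),48,1,-1)>0
gx,gy=cv2.Sobel(g,-1,1,0),cv2.Sobel(g,-1,0,1); a=.5*np.arctan2(2*(gx*gy)[k].sum(),(gx**2-gy**2)[k].sum())+np.pi/2
q=ray([[152,182],[152-40*np.cos(a),182-40*np.sin(a)]],K,T,100)[:,:2]; e=q[1]-q[0]; print('grain',np.degrees(np.arctan2(e[1],e[0])))
b=(X>380)&(X<560)&(Y>-150)&(Y<140)&(H>18)&(H<45)
e=ends(b,K,T,26);print('spat',[np.round(x,1) for x in e],np.linalg.norm(e[0]-e[1]))
mh=b&(H>26)&(hsv[...,1]>80); e=ends(mh,K,T,32); print('handle',[np.round(x,1) for x in e],np.linalg.norm(e[0]-e[1])); P=ray(np.argwhere(mh)[:,::-1],K,T,32)[:,:2].astype(np.float32); print(cv2.minAreaRect(P))
bd=(X>370)&(X<570)&(Y>-170)&(Y<150)&(hsv[...,2]<130)&(hsv[...,1]>80)&(H<18)&(H>7); P=ray(np.argwhere(bd)[:,::-1],K,T,12)[:,:2].astype(np.float32); print('board',cv2.minAreaRect(P))
E
```

```text
lid (675.9417724609375, 121.49529266357422) 175.04193115234375 top 101.32698197729178
hinge ends [[673.4  -2.2]
 [677.8  32.8]]
yaw from hinge mid -90.18451789539023 106.1876226053637
hinge line normal -7.244280413565349
grain -11.271818161638278
spat [array([452.5, -99.9]), array([478.6,  76.1]), np.float64(81.6)] 177.86551175822726
handle [array([456.4, -19.2]), array([451.3,  77.1]), np.float64(93.0)] 96.49907032316095
((453.55401611328125, 28.922916412353516), (21.309741973876953, 96.52137756347656), 2.9639339447021484)
board ((444.63348388671875, -17.691070556640625), (245.1736297607422, 126.85231018066406), 84.16777801513672)
```

```bash
python3 -m jog '{"delta_pos":[[0,0.003,0.3],[0,0.003,0.5],[0,0.003,0.6],[0,0.003,0.65],[0,0.003,0.69],[0,0.003,0.711],[0,0.003,0.711],[0,0.003,0.711]],"yaw":[0,0,0,0,0,0,0,0]}' -1
python3 go.py 453.6 34 15
python3 -m jog '{"delta_pos":[[0,0,0],[0,0,0],[0,0,0],[0,0,0],[0,0,0],[0,0,0],[0,0,0]],"yaw":[0,0,0,0,0,0,0]}' 1 100
python3 -m jog '{"delta_pos":[[0,0,-0.05],[0,0,-0.12],[0,0,-0.25],[0,0,-0.25]],"yaw":[0,0,0,0]}'
python3 go.py 454 34 200 183.3
```

```text
t: 3.28
eef_pos: [455.0, 34.9, 17.1]
tcp_rot: [0.729, -0.685, 0.001, -0.002]
wrist_force: [0.1, -0.3, 0.5]
opening: 85.6
grasp_force: 0.0
t 3.27 pos [455.   34.9  17.1] F [ 0.1 -0.3  0.5] op 85.6 g 0.0 q [ 0.43  0.4  -0.66  0.   -0.51 -0.37]
target (453.6, 34.0, 15.0, None) delta [0.002, 0.0036, 0.0052] yaw 0.0 | mm 3.0 deg 0 yang now 183.5
t: 4.15
eef_pos: [454.0, 34.6, 16.3]
tcp_rot: [0.729, -0.685, 0.0, -0.0]
wrist_force: [-0.9, -0.2, 7.0]
opening: 19.5
grasp_force: 98.4
t: 4.65
eef_pos: [456.3, 35.5, 119.2]
tcp_rot: [0.729, -0.685, 0.002, -0.004]
wrist_force: [0.1, -0.2, -1.2]
opening: 19.5
grasp_force: 98.2
t 4.65 pos [456.3  35.5 119.2] F [ 0.1 -0.2 -1.2] op 19.5 g 98.2 q [ 0.43  0.22 -0.55  0.   -0.79 -0.37]
target (454.0, 34.0, 200.0, 183.3) delta [0.0029, 0.0043, -0.202] yaw 0.0008 | mm 81.0 deg 0.3 yang now 183.6
```

```bash
python3 -m jog '{"delta_pos":[[0,0,-0.15],[0,0,-0.2],[0,0,-0.2]],"yaw":[0,0,0]}'; python3 go.py 395 70 200 259.5
```

```text
t: 5.03
eef_pos: [454.1, 34.8, 196.1]
tcp_rot: [0.729, -0.685, 0.0, -0.001]
wrist_force: [-0.2, -0.0, -1.6]
opening: 19.7
grasp_force: 98.4
t 5.03 pos [454.1  34.8 196.1] F [-0.2 -0.  -1.6] op 19.7 g 98.4 q [ 0.43  0.13 -0.44 -0.   -1.   -0.37]
target (395.0, 70.0, 200.0, 259.5) delta [-0.097, 0.1419, -0.0098] yaw -0.211 | mm 69.0 deg -76.0 yang now 183.5
```

```bash
python3 -m jog '{"delta_pos":[[-0.097,0.142,-0.01],[-0.097,0.142,-0.01],[-0.097,0.142,-0.01],[-0.097,0.142,-0.01],[-0.097,0.142,-0.01],[-0.097,0.142,-0.01],[-0.097,0.142,-0.01],[-0.097,0.142,-0.01],[-0.097,0.142,-0.01],[-0.097,0.142,-0.01]],"yaw":[-0.211,-0.211,-0.211,-0.211,-0.211,-0.211,-0.211,-0.211,-0.211,-0.211]}'
python3 -m jog '{"delta_pos":[[0,0,0.15],[0,0,0.25],[0,0,0.31],[0,0,0.31],[0,0,0.31]],"yaw":[0,0,0,0,0]}'
python3 - <<'E'
from m import *
import go; go.st()
for n in('side','scene'):
    im,d,K,T=cam(n); W=cloud(d,K,T); X,Y,H=np.moveaxis(W,-1,0); hsv=cv2.cvtColor(im,cv2.COLOR_RGB2HSV)
    m=(X>440)&(X<560)&(Y>0)&(Y<90)&(H>65)&(H<95)
    P=W[m]; print(n,m.sum(),P.min(0).round(1),P.max(0).round(1),np.median(P,0).round(1)); i=P[:,0].argmax(); print('tip',P[i].round(1)); e=ends(m,K,T,81); print(e)
    if n=='side': u,v=px([[540,45,80]],K,T)[0].astype(int); save(cv2.resize(im[v-75:v+75,u-100:u+100],None,fx=4,fy=4),'pics/ins.png')
go.plan(*[611-186*np.cos(np.radians(11)),28+186*np.sin(np.radians(11)),74.3])
E
```

```text
t: 6.28
eef_pos: [394.5, 69.6, 199.2]
tcp_rot: [0.996, -0.092, -0.0, 0.0]
wrist_force: [-1.0, -0.5, -1.3]
opening: 19.4
grasp_force: 98.5
t: 6.9
eef_pos: [395.6, 70.2, 76.6]
tcp_rot: [0.996, -0.091, 0.001, -0.0]
wrist_force: [0.3, -0.3, 0.2]
opening: 19.5
grasp_force: 98.5
t 6.9 pos [395.6  70.2  76.6] F [ 0.3 -0.3  0.2] op 19.5 g 98.5 q [ 0.58  0.21 -0.72  0.   -0.64  0.8 ]
side 280 [440.   21.4  66.2] [559.6  74.2  94.9] [481.5  54.7  83.7]
tip [559.6  54.2  91.3]
(array([564.64674644,  30.97749146]), array([434.75375284,  63.54696186]), np.float64(165.92381666978568))
scene 267 [440.5  35.2  80.1] [529.3  71.9  94.9] [483.   53.8  85.3]
tip [529.3  47.9  86.5]
(array([425.587084 ,  64.8982185]), array([523.6237802 ,  45.54523235]), np.float64(-11.166926724454672))
target (np.float64(428.4173438787345), np.float64(63.49047314003733), 74.3, None) delta [0.0836, 0.0019, 0.0067] yaw 0.0 | mm 34.0 deg 0 yang now 259.5
```

View pics/ins.png

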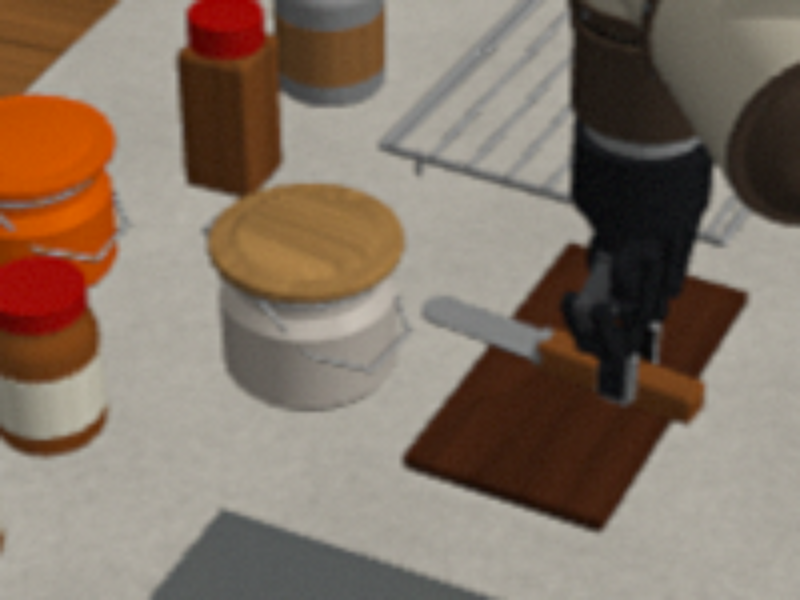

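```bash
python3 -m jog '{"delta_pos":[[0.03,0.002,0.006],[0.06,0.002,0.006],[0.086,0.002,0.006],[0.086,0.002,0.006],[0.086,0.002,0.006]],"yaw":[0,0,0,0,0]}'
python3 go.py 429 63.4 74.3
python3 -m jog '{"delta_pos":[[0,0,-0.022],[0.002,0,-0.05],[0.0055,0,-0.078],[0.012,0,-0.105],[0.022,0,-0.131],[0.022,0,-0.131]],"yaw":[0,0,0,0,0,0]}'
python3 - <<'E'
from m import *
import go; go.st()
im,d,K,T=cam('side'); u,v=px([[580,40,110]],K,T)[0].astype(int); save(cv2.resize(im[v-75:v+75,u-100:u+100],None,fx=3,fy=3),'pics/lev.png')
E
```

```text
t: 7.62
eef_pos: [428.1, 62.4, 73.1]
tcp_rot: [0.996, -0.092, -0.0, 0.0]
wrist_force: [0.1, -0.5, -1.4]
opening: 19.4
grasp_force: 98.5
t 7.62 pos [428.1  62.4  73.1] F [ 0.1 -0.5 -1.4] op 19.4 g 98.5 q [ 0.52  0.26 -0.66 -0.   -0.65  0.86]
target (429.0, 63.4, 74.3, None) delta [0.0018, -0.0028, -0.0031] yaw 0.0 | mm 2.0 deg 0 yang now 259.5
t: 8.38
eef_pos: [438.4, 61.5, 126.9]
tcp_rot: [0.996, -0.091, 0.002, -0.001]
wrist_force: [0.4, -0.4, -1.2]
opening: 19.5
grasp_force: 98.4
t 8.38 pos [438.4  61.5 126.9] F [ 0.4 -0.4 -1.2] op 19.5 g 98.4 q [ 0.51  0.19 -0.57  0.   -0.81  0.88]
```

View pics/lev.png

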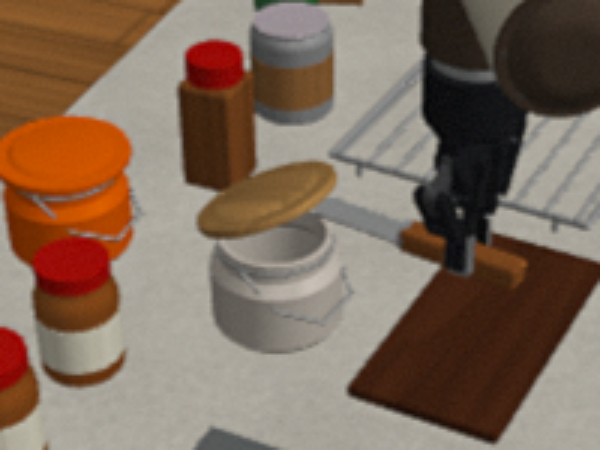

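```bash
python3 -m jog '{"delta_pos":[[0.012,0,-0.025],[0.027,0,-0.049],[0.044,0,-0.071],[0.063,0,-0.091],[0.084,0,-0.11],[0.107,0,-0.126],[0.1305,0,-0.14],[0.156,0,-0.149],[0.183,0,-0.15],[0.21,0,-0.148],[0.238,0,-0.146],[0.27,0,-0.14]],"yaw":[0,0,0,0,0,0,0,0,0,0,0,0]}'
python3 -m jog '{"delta_pos":[[0,0,0],[0,0,0],[0,0,0]],"yaw":[0,0,0]}'
python3 - <<'E'
from m import *
import go; go.st()
im,d,K,T=cam('side'); u,v=px([[600,40,140]],K,T)[0].astype(int); save(cv2.resize(im[v-75:v+75,u-100:u+100],None,fx=3,fy=3),'pics/lev2.png')
E
```

```text
t: 9.93
eef_pos: [544.1, 41.3, 181.6]
tcp_rot: [0.996, -0.091, 0.0, 0.0]
wrist_force: [-0.5, 0.1, -0.9]
opening: 19.4
grasp_force: 98.5
t: 10.3
eef_pos: [543.0, 41.5, 181.8]
tcp_rot: [0.996, -0.091, 0.0, -0.0]
wrist_force: [-0.1, 0.6, -0.5]
opening: 19.5
grasp_force: 98.5
t 10.3 pos [543.   41.5 181.8] F [-0.1  0.6 -0.5] op 19.5 g 98.5 q [ 0.37  0.29 -0.26 -0.   -1.02  1.01]
```

View pics/lev2.png

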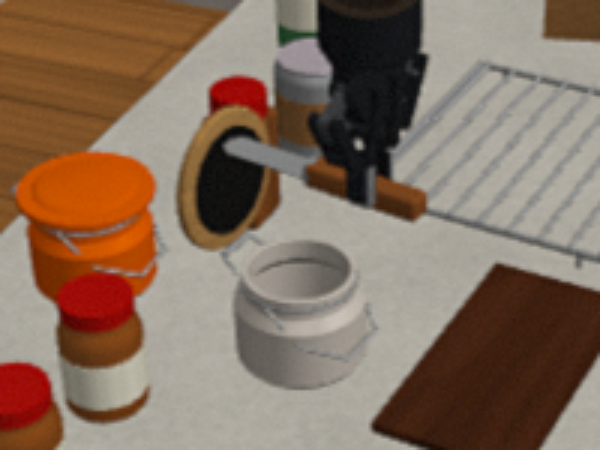

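```bash
python3 -m jog '{"delta_pos":[[-0.1,0,0],[-0.22,0,0],[-0.34,0,-0.04],[-0.34,0,-0.04],[-0.34,0,-0.04]],"yaw":[0,0,0,0,0]}'; python3 go.py 454.3 34.6 180 183.5
```

```text
t: 10.98
eef_pos: [409.9, 66.5, 198.3]
tcp_rot: [0.996, -0.091, 0.001, -0.001]
wrist_force: [0.0, -0.4, -1.2]
opening: 19.3
grasp_force: 98.4
t 10.97 pos [409.9  66.5 198.3] F [ 0.  -0.4 -1.2] op 19.3 g 98.4 q [ 0.56  0.05 -0.52  0.   -1.    0.83]
target (454.3, 34.6, 180.0, 183.5) delta [0.1235, 0.0585, 0.046] yaw 0.2113 | mm 58.0 deg 76.1 yang now 259.6
```

```bash
python3 -m jog '{"delta_pos":[[0.1235,0.0585,0.046],[0.1235,0.0585,0.046],[0.1235,0.0585,0.046],[0.1235,0.0585,0.046],[0.1235,0.0585,0.046],[0.1235,0.0585,0.046],[0.1235,0.0585,0.046],[0.1235,0.0585,0.046],[0.1235,0.0585,0.046],[0.1235,0.0585,0.046]],"yaw":[0.211,0.211,0.211,0.211,0.211,0.211,0.211,0.211,0.211,0.211]}'; python3 -m jog '{"delta_pos":[[0,0,0.15],[0,0,0.28],[0,0,0.37],[0,0,0.39],[0,0,0.4],[0,0,0.4]],"yaw":[0,0,0,0,0,0]}'; python3 go.py 454.3 34.6 16.3 183.5
```

```text
t: 12.22
eef_pos: [454.0, 34.1, 179.2]
tcp_rot: [0.729, -0.684, -0.0, 0.0]
wrist_force: [0.9, -0.5, -0.2]
opening: 19.6
grasp_force: 98.5
t: 12.98
eef_pos: [454.9, 34.6, 20.4]
tcp_rot: [0.729, -0.685, 0.001, -0.001]
wrist_force: [-0.3, 0.0, -1.6]
opening: 19.5
grasp_force: 98.5
t 12.97 pos [454.9  34.6  20.4] F [-0.3  0.  -1.6] op 19.5 g 98.5 q [ 0.43  0.39 -0.66  0.   -0.52 -0.37]
target (454.3, 34.6, 16.3, 183.5) delta [-0.0, 0.0014, 0.0103] yaw 0.0003 | mm 4.0 deg 0.1 yang now 183.6
```

Set it down, release, rise, and look at the spoons with the wrist camera.

```bash
python3 -m jog '{"delta_pos":[[0,0,0.006],[0,0,0.009],[0,0,0.01]],"yaw":[0,0,0]}'; python3 -m jog '{"delta_pos":[[0,0,0],[0,0,0],[0,0,0],[0,0,0],[0,0,0]],"yaw":[0,0,0,0,0]}' -1;  python3 -m jog '{"delta_pos":[[0,0,-0.1],[0,0,-0.25],[0,0,-0.4],[0,0,-0.55],[0,0,-0.6],[0,0,-0.6]],"yaw":[0,0,0,0,0,0]}'; python3 go.py 400 300 280 260; python3 - <<'E'
from m import *
for n in('side','scene'):
    im,d,K,T=cam(n); W=cloud(d,K,T); X,Y,H=np.moveaxis(W,-1,0)
    m=(X>380)&(X<540)&(Y>-150)&(Y<140)&(H>17)&(H<45); print(n,'spat ends',[np.round(q,1) for q in ends(m,K,T,28)])
    hsv=cv2.cvtColor(im,cv2.COLOR_RGB2HSV); wood=(hsv[...,0]>8)&(hsv[...,0]<24)&(hsv[...,1]>(60 if n=='scene' else 105))
    for b in((330,640,200,350),(330,640,350,520)):
        m=(wood&(X>b[0])&(X<b[1])&(Y>b[2])&(Y<b[3])).astype(np.uint8); k,l,s,c=cv2.connectedComponentsWithStats(m); i=1+s[1:,4].argmax(); print([np.round(q,1) for q in ends(l==i,K,T,8)],s[i][4])
E
```

```text
t: 13.35
eef_pos: [454.2, 34.4, 16.3]
tcp_rot: [0.729, -0.685, 0.0, -0.0]
wrist_force: [-3.2, 1.1, 10.1]
opening: 19.5
grasp_force: 99.8
t: 13.98
eef_pos: [453.8, 34.2, 15.2]
tcp_rot: [0.729, -0.685, -0.0, 0.0]
wrist_force: [0.4, -0.2, -0.0]
opening: 85.3
grasp_force: 0.0
t: 14.72
eef_pos: [454.4, 34.5, 256.9]
tcp_rot: [0.729, -0.685, 0.001, -0.002]
wrist_force: [-0.5, -0.0, -0.1]
opening: 85.5
grasp_force: 0.0
t 14.72 pos [454.4  34.5 256.9] F [-0.5 -0.  -0.1] op 85.5 g 0.0 q [ 0.43  0.07 -0.34 -0.   -1.15 -0.37]
target (400.0, 300.0, 280.0, 260.0) delta [-0.6711, 0.0942, -0.0571] yaw -0.2123 | mm 272.0 deg -76.4 yang now 183.6
side spat ends [array([ 459.1, -102.4]), array([448.1, 113.6]), np.float64(92.9)]
[array([562. , 274.6]), array([371.8, 301.3]), np.float64(172.0)] 608
[array([606.7, 413.4]), array([414.9, 430.9]), np.float64(174.8)] 750
scene spat ends [array([ 467., -130.]), array([454.4,  88.1]), np.float64(93.3)]
[array([373.3, 300.7]), array([554.2, 283.5]), np.float64(-5.4)] 310
[array([415.3, 431. ]), array([597. , 422.1]), np.float64(-2.8)] 345
```

```bash
python3 go.py 430 427 250 266
```

```text
t 14.82 pos [453.   34.  254.1] F [-0.1 -0.  -0.4] op 85.4 g 0.0 q [ 0.43  0.07 -0.35 -0.   -1.15 -0.37]
target (430.0, 427.0, 250.0, 266.0) delta [-0.9841, -0.0034, 0.0102] yaw -0.229 | mm 394.0 deg -82.5 yang now 183.5
```

```bash
python3 -m jog '{"delta_pos":[[-0.984,-0.003,0.01],[-0.984,-0.003,0.01],[-0.984,-0.003,0.01],[-0.984,-0.003,0.01],[-0.984,-0.003,0.01],[-0.984,-0.003,0.01],[-0.984,-0.003,0.01],[-0.984,-0.003,0.01],[-0.984,-0.003,0.01],[-0.984,-0.003,0.01],[-0.984,-0.003,0.01]],"yaw":[-0.229,-0.229,-0.229,-0.229,-0.229,-0.229,-0.229,-0.229,-0.229,-0.229,-0.229]}' - 40
cat > sp.py <<'E'
from m import *
import go
def spoons(show=None):
    im,d,K,T=cam('wrist'); W=cloud(d,K,T); X,Y,H=np.moveaxis(W,-1,0); hsv=cv2.cvtColor(im,cv2.COLOR_RGB2HSV)
    m=((hsv[...,0]>8)&(hsv[...,0]<24)&(hsv[...,1]>70)&(X>320)&(X<660)&(Y>180)&(Y<540)&(H<25)).astype(np.uint8)
    m=cv2.morphologyEx(m,cv2.MORPH_CLOSE,np.ones((3,3),np.uint8)); k,l,s,c=cv2.connectedComponentsWithStats(m)
    for i in range(1,k):
        if s[i][4]>400:
            e=ends(l==i,K,T,9); L=np.linalg.norm(e[0]-e[1]); v,u=np.nonzero(l==i)
            P=ray(np.c_[u,v],K,T,10)[:,:2]; # handle axis from the thin part
            tip=max(e[:2],key=lambda q:q[0]); tail=min(e[:2],key=lambda q:q[0]); w=(tip-tail)/L; t=(P-tail)@w; hm=(t>10)&(t<125); f=np.polyfit(t[hm],(P-tail)[hm]@np.array([-w[1],w[0]]),1)
            a=np.arctan2(w[1],w[0])+np.arctan(f[0]); ax=np.array([np.cos(a),np.sin(a)]); p0=tail+f[1]*np.array([-w[1],w[0]])
            print('spoon tail',p0.round(1),'tip',tip.round(1),'L',L.round(),'head',np.degrees(a).round(1),'grip55',(p0+55*ax).round(1),s[i])
    if show: save(im,show)
E
python3 -c "
import sp; sp.spoons('pics/w2.png'); sp.go.st()"
```

```text
t: 16.2
eef_pos: [430.6, 426.6, 251.0]
tcp_rot: [0.999, -0.036, -0.0, 0.0]
wrist_force: [0.3, 0.3, -0.1]
opening: 85.0
grasp_force: 0.0
spoon tail [416.  429.9] tip [601.5 417.8] L 186.0 head -3.9 grip55 [470.9 426.2] [ 295    0   50  211 3922]
spoon tail [372.7 300.7] tip [561.9 277.4] L 191.0 head -6.2 grip55 [427.4 294.7] [ 445   38   57  205 3808]
t 16.25 pos [430.7 426.7 251.2] F [-0.3 -0.1 -0.5] op 85.7 g 0.0 q [ 1.05  0.34 -0.01 -0.   -1.22  0.45]
```

View pics/w2.png

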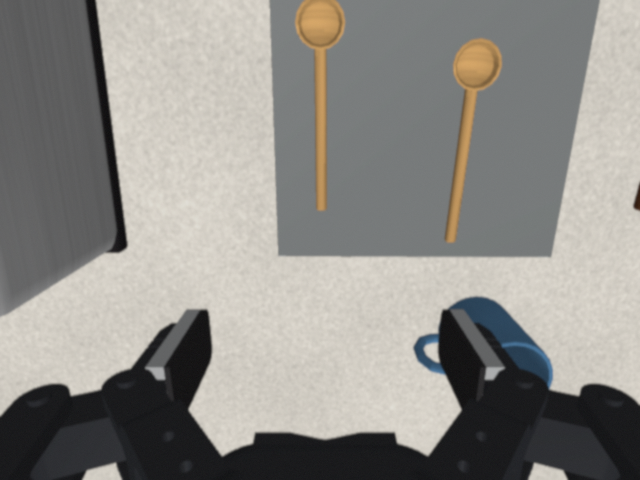

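```bash
python3 go.py 471 426.2 5.5 266.1
```

```text
t 16.25 pos [430.7 426.7 251.2] F [-0.3 -0.1 -0.5] op 85.7 g 0.0 q [ 1.05  0.34 -0.01 -0.   -1.22  0.45]
target (471.0, 426.2, 5.5, 266.1) delta [0.1007, -0.006, 0.6143] yaw -0.0005 | mm 249.0 deg -0.2 yang now 265.9
```

```bash
python3 -m jog '{"delta_pos":[[0.1,-0.006,0.2],[0.1,-0.006,0.4],[0.1,-0.006,0.53],[0.1,-0.006,0.59],[0.1,-0.006,0.612],[0.1,-0.006,0.612],[0.1,-0.006,0.612]],"yaw":[0,0,0,0,0,0,0]}' -1
python3 go.py 471 426.2 5.5
python3 -m jog '{"delta_pos":[[0,0,0],[0,0,0],[0,0,0],[0,0,0],[0,0,0],[0,0,0],[0,0,0]],"yaw":[0,0,0,0,0,0,0]}' 1 40
python3 -m jog '{"delta_pos":[[0,0,-0.05],[0,0,-0.15],[0,0,-0.3],[0,0,-0.42],[0,0,-0.42]],"yaw":[0,0,0,0,0]}'
python3 - <<'E'
from m import *
import go; go.st()
im,d,K,T=cam('side'); u,v=px([[520,430,170]],K,T)[0].astype(int); print(u,v); v=max(v,100);u=min(max(u,130),510); save(cv2.resize(im[v-100:v+100,u-130:u+130],None,fx=2,fy=2),'pics/lift1.png')
E
```

```text
t: 17.12
eef_pos: [471.9, 428.5, 9.6]
tcp_rot: [0.999, -0.035, 0.002, -0.002]
wrist_force: [-0.5, -0.3, 0.6]
opening: 85.4
grasp_force: 0.0
t 17.12 pos [471.9 428.5   9.6] F [-0.5 -0.3  0.6] op 85.4 g 0.0 q [ 0.99  0.63 -0.2   0.   -0.73  0.51]
target (471.0, 426.2, 5.5, None) delta [-0.0019, 0.0059, 0.0103] yaw 0.0 | mm 5.0 deg 0 yang now 266.0
t: 18.0
eef_pos: [470.8, 426.9, 6.8]
tcp_rot: [0.999, -0.035, 0.0, -0.0]
wrist_force: [-1.1, -0.4, 2.6]
opening: 9.3
grasp_force: 41.2
t: 18.62
eef_pos: [472.2, 428.6, 179.5]
tcp_rot: [0.999, -0.035, 0.003, -0.004]
wrist_force: [-0.1, -0.5, -0.4]
opening: 9.3
grasp_force: 40.9
t 18.62 pos [472.2 428.6 179.5] F [-0.1 -0.5 -0.4] op 9.3 g 40.9 q [ 0.99  0.44 -0.04  0.   -1.08  0.51]
232 344
```

View pics/lift1.png

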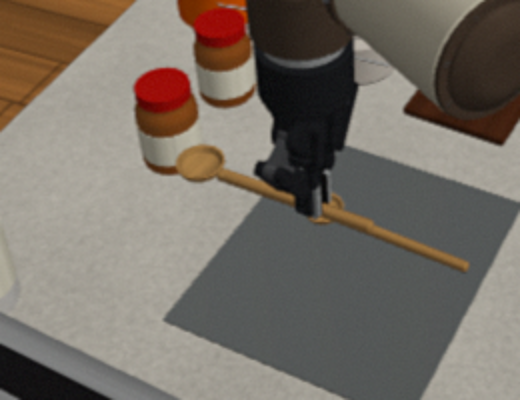

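```bash
python3 go.py 611 113 175 0
```

```text
t 18.68 pos [470.9 427.3 176.3] F [ 0.   0.  -0.5] op 9.3 g 40.9 q [ 0.99  0.44 -0.04 -0.   -1.08  0.51]
target (611.0, 113.0, 175.0, 0.0) delta [0.4044, 0.7592, 0.0012] yaw -0.2612 | mm 344.0 deg -94.0 yang now 266.0
```

```bash
python3 -m jog '{"delta_pos":[[0.404,0.759,0],[0.404,0.759,0],[0.404,0.759,0],[0.404,0.759,0],[0.404,0.759,0],[0.404,0.759,0],[0.404,0.759,0],[0.404,0.759,0],[0.404,0.759,0],[0.404,0.759,0],[0.404,0.759,0]],"yaw":[-0.261,-0.261,-0.261,-0.261,-0.261,-0.261,-0.261,-0.261,-0.261,-0.261,-0.261]}'
python3 -m jog '{"delta_pos":[[0,0,0.1],[0,0,0.16],[0,0,0.19],[0,0,0.19]],"yaw":[0,0,0,0]}'; python3 go.py 611 113 92 0
```

```text
t: 20.05
eef_pos: [610.2, 112.5, 173.3]
tcp_rot: [0.708, 0.706, -0.001, -0.0]
wrist_force: [-0.1, 0.1, -0.5]
opening: 9.0
grasp_force: 40.9
t: 20.55
eef_pos: [610.4, 112.5, 97.8]
tcp_rot: [0.708, 0.707, -0.001, -0.0]
wrist_force: [0.2, 0.9, -1.0]
opening: 9.7
grasp_force: 40.9
t 20.55 pos [610.4 112.5  97.8] F [ 0.2  0.9 -1. ] op 9.7 g 40.9 q [ 0.44  0.5  -0.17  0.   -0.9   2.7 ]
target (611.0, 113.0, 92.0, 0.0) delta [0.0013, 0.0015, 0.0145] yaw -0.0002 | mm 6.0 deg -0.1 yang now 359.9
```

```bash
python3 -m jog '{"delta_pos":[[0,0,0.012],[0,0,0.022],[0,0,0.03],[0,0,0.04],[0,0,0.05],[0,0,0.06],[0,0,0.07],[0,0,0.075]],"yaw":[0,0,0,0,0,0,0,0]}'
python3 -c "
from m import *
im,d,K,T=cam('side'); u,v=px([[611,140,90]],K,T)[0].astype(int); save(cv2.resize(im[v-75:v+75,u-100:u+100],None,fx=3,fy=3),'pics/tilt1.png')"
```

```text
t: 21.55
eef_pos: [612.8, 114.5, 71.0]
tcp_rot: [0.707, 0.707, 0.003, 0.001]
wrist_force: [-2.1, 4.1, 6.9]
opening: 9.3
grasp_force: 46.0
```

View pics/tilt1.png

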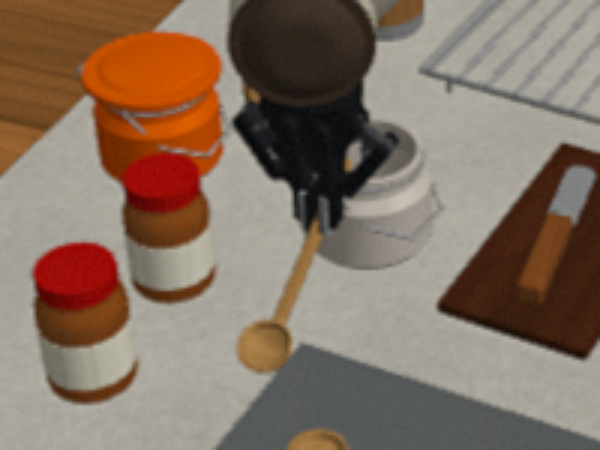

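```bash
python3 -m jog '{"delta_pos":[[0,0,-0.05],[0,0,-0.15],[0,0,-0.25],[0,0,-0.25],[0,0,-0.25]],"yaw":[0,0,0,0,0]}'
cat > tip.py <<'E'
from m import *
import go
def tip(head,L=135,n='side'):   # depth points of the held spoon near its axis
    s=env.get_state(); p=s['eef_pos']; a=np.radians(head); ax=np.array([np.cos(a),np.sin(a)]); nn=np.array([-ax[1],ax[0]])
    for n in('side','scene'):
        im,d,K,T=cam(n); W=cloud(d,K,T); Q=W[...,:2]-p[:2]; t=Q@ax; o=Q@nn; hsv=cv2.cvtColor(im,cv2.COLOR_RGB2HSV)
        m=(t>25)&(t<160)&(abs(o)<28)&(W[...,2]>p[2]-110)&(W[...,2]<p[2]+15)&(hsv[...,0]>8)&(hsv[...,0]<24)&(hsv[...,1]>(60 if n=='scene' else 105))
        if m.sum()<30: print(n,'few'); continue
        h=m&(t<90)
        f=np.polyfit(t[h],W[...,2][h],1) if h.sum()>15 else [np.nan,0]; print(n,m.sum(),'tilt deg',np.degrees(np.arctan(-f[0])).round(1),'z at grip rel TCP',(f[1]-p[2]).round(1),'tmax',np.nanmax(t[m]).round(1),'zmin',np.nanmin(W[...,2][m]).round(1),'lateral',np.median(o[m&(t>95)]).round(1), np.median(o[m&(t<70)]).round(1))
    go.st()
E
python3 -c "import tip; tip.tip(90); tip.go.plan(530,44,175,259)"
```

```text
t: 22.22
eef_pos: [610.2, 112.5, 168.3]
tcp_rot: [0.707, 0.707, -0.0, -0.0]
wrist_force: [-1.1, 0.4, 0.3]
opening: 9.3
grasp_force: 45.2
side 357 tilt deg 24.8 z at grip rel TCP 5.8 tmax 120.3 zmin 118.3 lateral -0.9 3.5
scene 282 tilt deg 22.0 z at grip rel TCP 3.0 tmax 120.5 zmin 118.8 lateral 6.4 -3.0
t 22.32 pos [609.9 112.3 167.2] F [-0.6  1.4 -0.6] op 9.4 g 45.2 q [ 0.44  0.43 -0.09 -0.   -1.05  2.7 ]
target (530, 44, 175, 259) delta [-0.171, -0.1996, -0.0189] yaw 0.2804 | mm 105.0 deg 100.9 yang now 359.9
```

```bash
python3 -m jog '{"delta_pos":[[0,0,0.1],[0,0,0.19],[0,0,0.22],[0,0,0.235],[0,0,0.25],[0,0,0.26],[0,0,0.27],[0,0,0.274],[0,0,0.274]],"yaw":[0,0,0,0,0,0,0,0,0]}'
python3 -m jog '{"delta_pos":[[0,0,-0.05],[0,0,-0.15],[0,0,-0.27],[0,0,-0.27],[0,0,-0.27]],"yaw":[0,0,0,0,0]}'
python3 -c "import tip; tip.tip(90); tip.go.plan(530,44,175,259)"
```

```text
t: 23.45
eef_pos: [615.7, 114.3, 67.1]
tcp_rot: [0.706, 0.708, 0.006, 0.004]
wrist_force: [-4.6, 1.1, 21.8]
opening: 9.0
grasp_force: 47.7
t: 24.08
eef_pos: [610.7, 112.7, 167.7]
tcp_rot: [0.707, 0.707, 0.001, 0.0]
wrist_force: [0.8, -0.0, -0.7]
opening: 9.3
grasp_force: 45.1
side 359 tilt deg 29.5 z at grip rel TCP 6.5 tmax 115.1 zmin 110.8 lateral -3.3 3.2
scene 256 tilt deg 26.2 z at grip rel TCP 2.8 tmax 115.0 zmin 111.6 lateral 5.6 -3.4
t 24.18 pos [610.1 112.4 166.1] F [-0.1  0.1 -1. ] op 9.3 g 45.1 q [ 0.44  0.43 -0.09 -0.   -1.05  2.7 ]
target (530, 44, 175, 259) delta [-0.1712, -0.2001, -0.022] yaw 0.2804 | mm 106.0 deg 101.0 yang now 360.0
```

```bash
python3 -m jog '{"delta_pos":[[-0.055,-0.275,-0.022],[-0.055,-0.275,-0.022],[-0.055,-0.275,-0.022],[-0.055,-0.275,-0.022],[-0.055,-0.275,-0.022],[-0.055,-0.275,-0.022],[-0.055,-0.275,-0.022],[-0.055,-0.275,-0.022],[-0.1,-0.24,-0.022],[-0.172,-0.197,-0.022],[-0.172,-0.197,-0.022],[-0.172,-0.197,-0.022]],"yaw":[0.28,0.28,0.28,0.28,0.28,0.28,0.28,0.28,0.28,0.28,0.28,0.28]}'
python3 -c "import tip; tip.tip(-11); tip.go.plan(531.5,43.5,112,259)"
```

```text
t: 25.68
eef_pos: [531.3, 43.7, 174.8]
tcp_rot: [0.996, -0.094, -0.001, 0.0]
wrist_force: [-1.1, -0.3, 0.3]
opening: 8.8
grasp_force: 45.1
side 221 tilt deg 25.5 z at grip rel TCP 1.7 tmax 150.0 zmin 93.8 lateral -3.3 4.0
scene 546 tilt deg 28.2 z at grip rel TCP 7.0 tmax 160.0 zmin 96.0 lateral 1.0 0.2
t 25.77 pos [531.3  44.2 175.3] F [ 0.2 -1.1 -0.5] op 9.8 g 45.1 q [ 0.39  0.28 -0.3  -0.   -0.99  1.  ]
target (531.5, 43.5, 112, 259) delta [0.0009, 0.0017, 0.1583] yaw 0.0006 | mm 63.0 deg 0.2 yang now 259.2
```

```bash
python3 -m jog '{"delta_pos":[[0,0,0.05],[0,0,0.09],[0,0,0.13],[0,0,0.15],[0,0,0.158],[0,0,0.158],[0,0,0.158]],"yaw":[0,0,0,0,0,0,0]}'
python3 -c "
from m import *
import go; go.st()
o=[]
for n in('side','scene'):
    im,d,K,T=cam(n); u,v=px([[600,30,110]],K,T)[0].astype(int); o.append(cv2.resize(im[v-75:v+75,u-100:u+100],None,fx=2,fy=2))
save(np.hstack(o),'pics/dip1.png')"
```

```text
t: 26.65
eef_pos: [532.1, 44.0, 113.0]
tcp_rot: [0.996, -0.094, 0.0, -0.0]
wrist_force: [0.1, 0.5, -0.0]
opening: 9.1
grasp_force: 45.2
t 26.65 pos [532.1  44.  113. ] F [ 0.1  0.5 -0. ] op 9.1 g 45.2 q [ 0.39  0.35 -0.38  0.   -0.84  1.  ]
```

View pics/dip1.png

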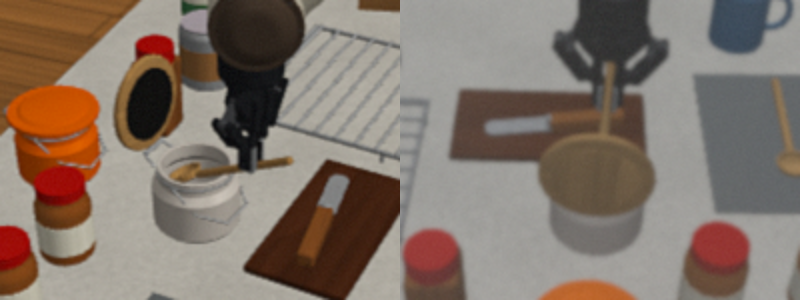

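```bash
python3 -m jog '{"delta_pos":[[0,0,0.006],[0,0,0.012],[0,0,0.012],[0,0,0.012]],"yaw":[0,0,0,0]}'
python3 -m jog '{"delta_pos":[[0,0,-0.06],[0,0,-0.16],[0,0,-0.26],[0,0,-0.26]],"yaw":[0,0,0,0]}'
python3 - <<'E'
from m import *
import tip; tip.tip(-11)
P=[]
for n in('scene','side'):
    im,d,K,T=cam(n); W=cloud(d,K,T); X,Y,H=np.moveaxis(W,-1,0)
    rk=((X>300)&(X<640)&(Y>-480)&(Y<-120)&(H>12)&(H<30)).astype(np.uint8)
    k,l,s,c=cv2.connectedComponentsWithStats(rk,connectivity=8); i=1+s[1:,4].argmax()
    P=ray(np.argwhere(l==i)[:,::-1],K,T,20)[:,:2].astype(np.float32); print(n,s[i],cv2.minAreaRect(P))
E
```

```text
t: 27.25
eef_pos: [533.8, 44.1, 109.3]
tcp_rot: [0.996, -0.094, 0.002, -0.0]
wrist_force: [1.3, -0.9, 4.9]
opening: 9.2
grasp_force: 45.8
t: 27.75
eef_pos: [533.6, 44.3, 215.0]
tcp_rot: [0.996, -0.094, 0.003, -0.001]
wrist_force: [0.2, -0.1, -2.4]
opening: 9.5
grasp_force: 45.2
side 332 tilt deg 25.3 z at grip rel TCP 1.7 tmax 155.4 zmin 105.0 lateral 0.0 4.0
scene 1302 tilt deg 30.6 z at grip rel TCP 6.9 tmax 160.0 zmin 105.1 lateral 1.0 -0.8
t 27.85 pos [531.2  43.9 211.2] F [-0.2 -0.1 -1.3] op 9.7 g 45.1 q [ 0.39  0.25 -0.25 -0.   -1.08  1.  ]
scene [ 114  207  137   76 2410] ((499.4677734375, -331.33636474609375), (297.1676330566406, 246.348876953125), 83.38665771484375)
side [ 302  182  116   64 1156] ((497.6964416503906, -329.13458251953125), (305.7069396972656, 249.7122802734375), 83.0212631225586)
```

```bash
python3 -m jog '{"delta_pos":[[0.02,0.48,0.05],[0.02,0.48,0.05],[0.02,0.48,0.05],[0.02,0.48,0.05],[0.02,0.48,0.05],[0.02,0.48,0.05]],"yaw":[-0.011,-0.011,-0.011,-0.011,-0.011,-0.011]}'; python3 go.py 452.3 -380 120 263.2
```

```text
t: 28.7
eef_pos: [503.8, -145.2, 191.4]
tcp_rot: [0.998, -0.059, -0.0, -0.0]
wrist_force: [-0.2, -0.8, 0.2]
opening: 9.1
grasp_force: 45.1
t 28.7 pos [ 503.8 -145.2  191.4] F [-0.2 -0.8  0.2] op 9.1 g 45.1 q [ 0.03  0.25 -0.3  -0.   -1.03  1.42]
target (452.3, -380.0, 120.0, 263.2) delta [-0.0585, 0.5981, 0.1785] yaw 0.0 | mm 251.0 deg 0.0 yang now 263.2
```

```bash
python3 -m jog '{"delta_pos":[[-0.0585,0.598,0.05],[-0.0585,0.598,0.05],[-0.0585,0.598,0.1],[-0.0585,0.598,0.178],[-0.0585,0.598,0.178],[-0.0585,0.598,0.178],[-0.0585,0.598,0.178]],"yaw":[0,0,0,0,0,0,0]}'
python3 go.py 452.3 -380 26 263.2
python3 -m jog '{"delta_pos":[[0,0,0.06],[0,0,0.1],[0,0,0.12],[0,0,0.14],[0,0,0.16],[0,0,0.18],[0,0,0.2],[0,0,0.215],[0,0,0.225],[0,0,0.233],[0,0,0.233]],"yaw":[0,0,0,0,0,0,0,0,0,0,0]}'
python3 -c "
from m import *
import go; go.st()
o=[]
for n in('side','scene'):
    im,d,K,T=cam(n); u,v=px([[500,-370,40]],K,T)[0].astype(int); o.append(cv2.resize(im[v-75:v+75,u-100:u+100],None,fx=2,fy=2))
save(np.hstack(o),'pics/lay1.png')"
```

```text
t: 29.58
eef_pos: [453.3, -379.9, 121.9]
tcp_rot: [0.998, -0.059, 0.001, 0.001]
wrist_force: [-1.1, 0.5, -0.3]
opening: 9.4
grasp_force: 45.1
t 29.57 pos [ 453.3 -379.9  121.9] F [-1.1  0.5 -0.3] op 9.4 g 45.1 q [-0.42  0.43 -0.23  0.   -0.92  1.88]
target (452.3, -380.0, 26.0, 263.2) delta [-0.0029, 0.0004, 0.2397] yaw 0.0002 | mm 96.0 deg 0.1 yang now 263.3
t: 30.95
eef_pos: [451.5, -380.9, 27.0]
tcp_rot: [0.998, -0.06, -0.0, -0.0]
wrist_force: [-1.5, -0.5, 2.4]
opening: 8.8
grasp_force: 48.7
t 30.95 pos [ 451.5 -380.9   27. ] F [-1.5 -0.5  2.4] op 8.8 g 48.7 q [-0.43  0.55 -0.31  0.   -0.71  1.88]
```

View pics/lay1.png

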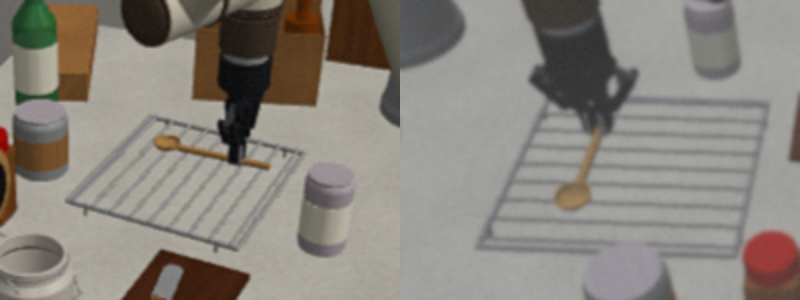

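```bash
python3 -m jog '{"delta_pos":[[0,0,0],[0,0,0],[0,0,0],[0,0,0]],"yaw":[0,0,0,0]}' -1
python3 -m jog '{"delta_pos":[[0,0,-0.05],[0,0,-0.15],[0,0,-0.3],[0,0,-0.45],[0,0,-0.55],[0,0,-0.55]],"yaw":[0,0,0,0,0,0]}'
python3 -m jog '{"delta_pos":[[0,-0.85,0],[0,-0.85,0],[0,-0.85,0],[0,-0.85,0],[0,-0.85,0],[0,-0.85,0],[0,-0.85,0]],"yaw":[0,0,0,0,0,0,0]}'
python3 -m jog '{"delta_pos":[[-0.3,-0.8,0],[-0.3,-0.8,0],[-0.3,-0.8,0],[-0.3,-0.8,0],[-0.3,-0.8,0],[-0.3,-0.8,0],[-0.3,-0.8,0],[-0.3,-0.8,0]],"yaw":[-0.002,-0.002,-0.002,-0.002,-0.002,-0.002,-0.002,-0.002]}'
python3 - <<'E'
import sp; from m import *; sp.spoons(); sp.go.plan(427.4,294.7,5.5,263.8)
for n in('side','scene'):
    im,d,K,T=cam(n); W=cloud(d,K,T); X,Y,H=np.moveaxis(W,-1,0); hsv=cv2.cvtColor(im,cv2.COLOR_RGB2HSV); wood=(hsv[...,0]>8)&(hsv[...,0]<24)&(hsv[...,1]>(60 if n=='scene' else 105))
    m=(wood&(X>330)&(X<660)&(Y>-480)&(Y<-150)).astype(np.uint8); k,l,s,c=cv2.connectedComponentsWithStats(m); i=1+s[1:,4].argmax(); print(n,[np.round(q,1) for q in ends(l==i,K,T,28)],s[i][4],np.nanmedian(H[l==i]))
E
```

```text
t: 31.55
eef_pos: [451.8, -380.9, 27.2]
tcp_rot: [0.998, -0.06, -0.0, -0.0]
wrist_force: [0.3, 0.1, -0.3]
opening: 80.5
grasp_force: 0.0
t: 32.3
eef_pos: [453.3, -381.9, 251.8]
tcp_rot: [0.998, -0.06, 0.004, 0.002]
wrist_force: [0.1, -0.5, -0.6]
opening: 85.1
grasp_force: 0.0
t: 33.17
eef_pos: [492.0, -41.7, 246.3]
tcp_rot: [0.998, -0.058, -0.001, 0.0]
wrist_force: [-0.5, 0.6, 0.1]
opening: 85.4
grasp_force: 0.0
t: 34.17
eef_pos: [411.8, 287.4, 246.7]
tcp_rot: [0.999, -0.054, -0.0, 0.001]
wrist_force: [0.3, 0.2, -0.6]
opening: 85.2
grasp_force: 0.0
spoon tail [373.  299.8] tip [561.8 279.8] L 190.0 head -6.0 grip55 [427.7 294.1] [ 289   26   50  210 3834]
target (427.4, 294.7, 5.5, 263.8) delta [0.0368, -0.0234, 0.6035] yaw -0.0002 | mm 242.0 deg -0.1 yang now 263.7
side [array([ 581.2, -405.6]), array([ 398.2, -371. ]), np.float64(169.3)] 177 29.847092721188687
scene [array([ 396.6, -373.7]), array([ 580.7, -398.5]), np.float64(-7.7)] 329 30.851314224740463
```

```bash
python3 -m jog '{"delta_pos":[[0.037,-0.023,0.2],[0.037,-0.023,0.4],[0.037,-0.023,0.53],[0.037,-0.023,0.58],[0.037,-0.023,0.602],[0.037,-0.023,0.602],[0.037,-0.023,0.602]],"yaw":[0,0,0,0,0,0,0]}' -1
python3 -m jog '{"delta_pos":[[0,0,0],[0,0,0],[0,0,0],[0,0,0],[0,0,0],[0,0,0],[0,0,0]],"yaw":[0,0,0,0,0,0,0]}' 1 40
python3 -m jog '{"delta_pos":[[0,0,-0.05],[0,0,-0.15],[0,0,-0.3],[0,0,-0.42],[0,0,-0.42]],"yaw":[0,0,0,0,0]}'
python3 go.py 611 113 175 0
```

```text
t: 35.2
eef_pos: [428.6, 297.4, 8.7]
tcp_rot: [0.999, -0.054, 0.001, -0.002]
wrist_force: [0.0, -0.4, 0.1]
opening: 85.3
grasp_force: 0.0
t: 36.08
eef_pos: [427.4, 296.4, 6.7]
tcp_rot: [0.999, -0.054, 0.0, -0.0]
wrist_force: [-1.3, 0.2, 4.3]
opening: 9.4
grasp_force: 41.0
t: 36.7
eef_pos: [428.9, 298.1, 178.5]
tcp_rot: [0.999, -0.054, 0.003, -0.004]
wrist_force: [0.2, -0.1, -1.7]
opening: 9.1
grasp_force: 40.5
t 36.7 pos [428.9 298.1 178.5] F [ 0.2 -0.1 -1.7] op 9.1 g 40.5 q [ 0.92  0.25 -0.33  0.   -0.98  0.54]
target (611.0, 113.0, 175.0, 0.0) delta [0.5019, 0.4114, 0.0082] yaw -0.267 | mm 260.0 deg -96.1 yang now 263.9
```

```bash
python3 -m jog '{"delta_pos":[[0.2,0.1,0],[0.2,0.1,0],[0.2,0.1,0],[0.2,0.1,0],[0.502,0.411,0.008],[0.502,0.411,0.008],[0.502,0.411,0.008],[0.502,0.411,0.008],[0.502,0.411,0.008],[0.502,0.411,0.008],[0.502,0.411,0.008]],"yaw":[-0.267,-0.267,-0.267,-0.267,-0.267,-0.267,-0.267,-0.267,-0.267,-0.267,-0.267]}'
python3 go.py 611 113 98 0
python3 -m jog '{"delta_pos":[[0,0,0.1],[0,0,0.17],[0,0,0.2],[0,0,0.22],[0,0,0.235],[0,0,0.25],[0,0,0.265],[0,0,0.275],[0,0,0.28],[0,0,0.28]],"yaw":[0,0,0,0,0,0,0,0,0,0]}'
python3 -m jog '{"delta_pos":[[0,0,-0.05],[0,0,-0.15],[0,0,-0.26],[0,0,-0.26],[0,0,-0.26]],"yaw":[0,0,0,0,0]}'
python3 -c "import tip; tip.tip(90); tip.go.plan(531.5,43.5,175,259)"
```

```text
t: 38.08
eef_pos: [608.6, 110.9, 169.4]
tcp_rot: [0.708, 0.706, -0.001, -0.001]
wrist_force: [-0.5, 0.6, -0.5]
opening: 9.6
grasp_force: 40.5
t 38.08 pos [608.6 110.9 169.4] F [-0.5  0.6 -0.5] op 9.6 g 40.5 q [ 0.44  0.42 -0.09 -0.   -1.06  2.7 ]
target (611.0, 113.0, 98.0, 0.0) delta [0.0053, 0.0066, 0.1785] yaw -0.0003 | mm 71.0 deg -0.1 yang now 359.9
t: 39.33
eef_pos: [613.0, 113.2, 67.8]
tcp_rot: [0.706, 0.708, 0.004, 0.003]
wrist_force: [-9.3, 3.0, 29.8]
opening: 8.9
grasp_force: 48.1
t: 39.95
eef_pos: [609.1, 111.3, 163.3]
tcp_rot: [0.708, 0.707, 0.0, -0.0]
wrist_force: [0.2, -0.8, -0.6]
opening: 9.6
grasp_force: 44.6
side 359 tilt deg 29.9 z at grip rel TCP 6.7 tmax 115.2 zmin 107.0 lateral -1.1 3.7
scene 251 tilt deg 27.0 z at grip rel TCP 3.2 tmax 114.4 zmin 106.2 lateral 6.5 -3.0
t 40.05 pos [608.6 111.  162. ] F [ 0.1 -0.2 -1.4] op 9.1 g 44.6 q [ 0.44  0.43 -0.1  -0.   -1.04  2.7 ]
target (531.5, 43.5, 175, 259) delta [-0.169, -0.1927, -0.0319] yaw 0.2804 | mm 103.0 deg 100.9 yang now 359.9
```

Same tilt as before. Swing back, dip, check force, and lift.

```bash
python3 -m jog '{"delta_pos":[[-0.055,-0.275,-0.032],[-0.055,-0.275,-0.032],[-0.055,-0.275,-0.032],[-0.055,-0.275,-0.032],[-0.055,-0.275,-0.032],[-0.055,-0.275,-0.032],[-0.055,-0.275,-0.032],[-0.055,-0.275,-0.032],[-0.1,-0.24,-0.032],[-0.169,-0.193,-0.032],[-0.169,-0.193,-0.032],[-0.169,-0.193,-0.032]],"yaw":[0.28,0.28,0.28,0.28,0.28,0.28,0.28,0.28,0.28,0.28,0.28,0.28]}'
python3 go.py 531.5 43.5 110 259
```

```text
t: 41.55
eef_pos: [531.4, 43.6, 175.1]
tcp_rot: [0.996, -0.094, -0.001, 0.0]
wrist_force: [-0.8, -0.4, -0.8]
opening: 9.2
grasp_force: 44.6
t 41.55 pos [531.4  43.6 175.1] F [-0.8 -0.4 -0.8] op 9.2 g 44.6 q [ 0.39  0.28 -0.3  -0.   -0.99  1.  ]
target (531.5, 43.5, 110.0, 259.0) delta [0.0006, 0.0001, 0.1628] yaw 0.0005 | mm 65.0 deg 0.2 yang now 259.2
```

```bash
python3 -m jog '{"delta_pos":[[0,0,0.05],[0,0,0.09],[0,0,0.13],[0,0,0.15],[0,0,0.16],[0,0,0.168],[0,0,0.168],[0,0,0.168],[0,0,0.168]],"yaw":[0,0,0,0,0,0,0,0,0]}'
python3 -c "
from m import *
import go; go.st()
im,d,K,T=cam('side'); u,v=px([[600,30,110]],K,T)[0].astype(int); save(cv2.resize(im[v-75:v+75,u-100:u+100],None,fx=2,fy=2),'pics/dip2.png')"
python3 -m jog '{"delta_pos":[[0,0,-0.06],[0,0,-0.16],[0,0,-0.26],[0,0,-0.26]],"yaw":[0,0,0,0]}'
python3 -m jog '{"delta_pos":[[0.02,0.48,0.05],[0.02,0.48,0.05],[0.02,0.48,0.05],[0.02,0.48,0.05],[0.02,0.48,0.05],[0.02,0.48,0.05]],"yaw":[-0.011,-0.011,-0.011,-0.011,-0.011,-0.011]}'; python3 go.py 465.3 -271 120 263.2
```

```text
t: 42.68
eef_pos: [533.4, 44.1, 109.9]
tcp_rot: [0.996, -0.094, 0.002, -0.001]
wrist_force: [1.8, 0.1, 6.4]
opening: 9.2
grasp_force: 45.2
t 42.67 pos [533.4  44.1 109.9] F [1.8 0.1 6.4] op 9.2 g 45.2 q [ 0.39  0.36 -0.38  0.   -0.83  1.  ]
t: 43.22
eef_pos: [532.1, 43.9, 214.8]
tcp_rot: [0.996, -0.095, 0.001, -0.001]
wrist_force: [-0.1, 0.6, -0.5]
opening: 9.2
grasp_force: 44.7
t: 43.98
eef_pos: [503.6, -145.2, 192.3]
tcp_rot: [0.998, -0.059, -0.001, -0.0]
wrist_force: [-0.3, -0.2, -0.3]
opening: 9.4
grasp_force: 44.6
t 43.98 pos [ 503.6 -145.2  192.3] F [-0.3 -0.2 -0.3] op 9.4 g 44.6 q [ 0.03  0.25 -0.3  -0.   -1.03  1.42]
target (465.3, -271.0, 120.0, 263.2) delta [-0.0576, 0.3236, 0.1808] yaw -0.0 | mm 150.0 deg -0.0 yang now 263.2
```

View pics/dip2.png

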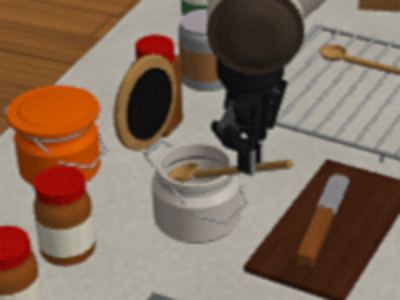

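The bowl of the second spoon sits in the pot mouth (about 185,172 in the crop), its handle touching the rim. Now lay it on the rack.

```bash
python3 -m jog '{"delta_pos":[[-0.0576,0.324,0.05],[-0.0576,0.324,0.1],[-0.0576,0.324,0.181],[-0.0576,0.324,0.181],[-0.0576,0.324,0.181],[-0.0576,0.324,0.181]],"yaw":[0,0,0,0,0,0]}'
python3 go.py 465.3 -271 26 263.2
python3 -m jog '{"delta_pos":[[0,0,0.06],[0,0,0.1],[0,0,0.12],[0,0,0.14],[0,0,0.16],[0,0,0.18],[0,0,0.2],[0,0,0.215],[0,0,0.225],[0,0,0.233],[0,0,0.233]],"yaw":[0,0,0,0,0,0,0,0,0,0,0]}'
python3 -m jog '{"delta_pos":[[0,0,0],[0,0,0],[0,0,0],[0,0,0]],"yaw":[0,0,0,0]}' -1
python3 -m jog '{"delta_pos":[[0,0,-0.05],[0,0,-0.15],[0,0,-0.3],[0,0,-0.45],[0,0,-0.55],[0,0,-0.55]],"yaw":[0,0,0,0,0,0]}' 
python3 - <<'E'
from m import *; import go
o=[]
for n in('side','scene'):
    im,d,K,T=cam(n); W=cloud(d,K,T); X,Y,H=np.moveaxis(W,-1,0); hsv=cv2.cvtColor(im,cv2.COLOR_RGB2HSV); wood=(hsv[...,0]>8)&(hsv[...,0]<24)&(hsv[...,1]>(60 if n=='scene' else 105))
    m=(wood&(X>330)&(X<660)&(Y>-480)&(Y<-150)).astype(np.uint8); k,l,s,c=cv2.connectedComponentsWithStats(m)
    for i in range(1,k):
        if s[i][4]>80:
            f=l==i; e=ends(f,K,T,28); a=np.polyfit(X[f],H[f],1); print(n,[np.round(q,1) for q in e],s[i][4],np.nanmedian(H[f]),'slope',a[0].round(3))
    # lid: vertical disc
    L=(X>640)&(X<760)&(Y>-60)&(Y<100)&(H>110)&(H<230); print('lid',np.nanmedian(W[L],0),np.nanmax(H[L]))
    q=W[L]; c=np.polyfit(q[:,2],(q[:,:2]-[611,28])@[np.cos(np.radians(11)),-np.sin(np.radians(11))],1); print('s vs z',c)
    u,v=px([[500,-330,40]],K,T)[0].astype(int); o.append(cv2.resize(im[v-75:v+75,u-100:u+100],None,fx=2,fy=2))
save(np.hstack(o),'pics/lay2.png'); go.st()
E
```

```text
t: 44.72
eef_pos: [467.1, -271.5, 122.3]
tcp_rot: [0.998, -0.059, 0.002, 0.0]
wrist_force: [0.3, 1.0, 0.1]
opening: 8.9
grasp_force: 44.6
t 44.73 pos [ 467.1 -271.5  122.3] F [0.3 1.  0.1] op 8.9 g 44.6 q [-0.23  0.35 -0.35  0.   -0.87  1.68]
target (465.3, -271.0, 26.0, 263.2) delta [-0.0054, -0.0007, 0.2407] yaw 0.0002 | mm 96.0 deg 0.1 yang now 263.3
t: 46.1
eef_pos: [465.2, -272.2, 27.0]
tcp_rot: [0.998, -0.06, -0.0, -0.0]
wrist_force: [-1.8, 0.9, 2.7]
opening: 8.9
grasp_force: 48.2
t: 46.6
eef_pos: [465.4, -272.2, 27.3]
tcp_rot: [0.998, -0.06, -0.0, -0.0]
wrist_force: [-0.8, -0.6, 0.7]
opening: 80.7
grasp_force: 0.0
t: 47.35
eef_pos: [467.1, -272.9, 251.4]
tcp_rot: [0.998, -0.06, 0.004, 0.001]
wrist_force: [-0.1, -0.4, -0.7]
opening: 85.2
grasp_force: 0.0
side [array([ 586.2, -404.9]), array([ 398., -372.]), np.float64(170.1)] 199 29.59879866732092 slope -0.006
side [array([ 597.9, -296.5]), array([ 412. , -263.1]), np.float64(169.8)] 226 29.785640578895652 slope -0.009
lid [675.66797082  25.15441488 162.08772419] 213.03376875179993
s vs z [ 0.07941865 52.01777978]
scene [array([ 400.3, -374.1]), array([ 578.2, -398.4]), np.float64(-7.8)] 327 30.753099868722074 slope -0.018
scene [array([ 411. , -265.1]), array([ 591.6, -289.4]), np.float64(-7.7)] 321 31.00253503192323 slope -0.018
lid [687.66300159  13.70047822 166.12620928] 213.7389249046755
s vs z [9.31149080e-03 7.52890251e+01]
t 47.45 pos [ 465.  -271.9  247. ] F [ 0.8  0.5 -0. ] op 85.4 g 0.0 q [-0.23  0.23 -0.18 -0.   -1.17  1.68]
```

View pics/lay2.png

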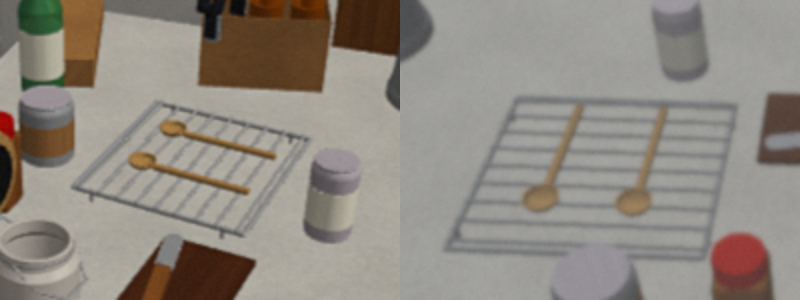

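```bash
python3 -m jog '{"delta_pos":[[0,0,-0.13],[0,0,-0.13],[0,0,-0.13]],"yaw":[0,0,0]}' 1 40;  python3 go.py 724 6 300 259
```

```text
t: 47.82
eef_pos: [464.8, -271.8, 297.4]
tcp_rot: [0.998, -0.06, -0.002, -0.001]
wrist_force: [0.0, 0.1, -0.5]
opening: 32.6
grasp_force: 0.0
t 47.83 pos [ 464.8 -271.8  297.4] F [ 0.   0.1 -0.5] op 32.6 g 0.0 q [-0.23  0.2  -0.09 -0.   -1.29  1.68]
target (724.0, 6.0, 300.0, 259.0) delta [0.56, -0.7674, -0.0073] yaw 0.0114 | mm 380.0 deg 4.1 yang now 263.1
```

```bash
python3 -m jog '{"delta_pos":[[0.56,-0.767,-0.007],[0.56,-0.767,-0.007],[0.56,-0.767,-0.007],[0.56,-0.767,-0.007],[0.56,-0.767,-0.007],[0.56,-0.767,-0.007],[0.56,-0.767,-0.007],[0.56,-0.767,-0.007],[0.56,-0.767,-0.007],[0.56,-0.767,-0.007]],"yaw":[0.011,0.011,0.011,0.011,0.011,0.011,0.011,0.011,0.011,0.011]}'; python3 go.py 724 6 182 259
python3 -m jog '{"delta_pos":[[0,0,0.1],[0,0,0.2],[0,0,0.28],[0,0,0.295],[0,0,0.295]],"yaw":[0,0,0,0,0]}'
python3 - <<'E'
import go; from h import *
go.st(); go.plan(724,6,182,259)
p=env.get_state()['eef_pos']; print('s',(p[0]-611)*np.cos(np.radians(11))-(p[1]-28)*np.sin(np.radians(11)),'lat',(p[0]-611)*np.sin(np.radians(11))+(p[1]-28)*np.cos(np.radians(11)))
E
```

```text
t: 49.08
eef_pos: [723.9, 4.2, 302.9]
tcp_rot: [0.995, -0.095, 0.0, -0.0]
wrist_force: [0.0, -0.0, -0.4]
opening: 0.2
grasp_force: 0.0
t 49.08 pos [723.9   4.2 302.9] F [ 0.  -0.  -0.4] op 0.2 g 0.0 q [ 0.23  0.53  0.42  0.   -1.46  1.15]
target (724.0, 6.0, 182.0, 259.0) delta [-0.0009, -0.0043, 0.3023] yaw 0.0002 | mm 121.0 deg 0.1 yang now 259.1
t: 49.7
eef_pos: [724.9, 4.9, 185.4]
tcp_rot: [0.996, -0.095, 0.001, 0.0]
wrist_force: [0.4, -0.9, -0.9]
opening: -0.0
grasp_force: 0.0
t 49.7 pos [724.9   4.9 185.4] F [ 0.4 -0.9 -0.9] op -0.0 g 0.0 q [ 0.23  0.58  0.22  0.   -1.21  1.15]
target (724, 6, 182, 259) delta [-0.0028, -0.0021, 0.0085] yaw 0.0004 | mm 4.0 deg 0.1 yang now 259.1
s 116.24682038737905 lat -0.8873327200807886
```

```bash
python3 -m jog '{"delta_pos":[[-0.03,0,0.005],[-0.0675,0,0.005],[-0.093,0,0.004],[-0.118,0,0.0025],[-0.143,0,0.0025],[-0.168,0,0.0025],[-0.192,0,0.007],[-0.215,0,0.0125],[-0.237,0,0.022],[-0.2585,0,0.033],[-0.2585,0,0.033]],"yaw":[0,0,0,0,0,0,0,0,0,0,0]}'
python3 -m jog '{"delta_pos":[[-0.019,0,0.016],[-0.037,0,0.0345],[-0.052,0,0.054],[-0.0665,0,0.0745],[-0.077,0,0.097],[-0.0875,0,0.1205],[-0.094,0,0.1445],[-0.098,0,0.158],[-0.098,0,0.165],[-0.098,0,0.165]],"yaw":[0,0,0,0,0,0,0,0,0,0]}'
python3 - <<'E'
import go; from h import *
go.st()
im,d,K,T=cam('side'); u,v=px([[600,30,110]],K,T)[0].astype(int); save(cv2.resize(im[v-75:v+75,u-100:u+100],None,fx=2,fy=2),'pics/shut.png')
E
```

```text
t: 51.08
eef_pos: [622.0, 25.0, 170.4]
tcp_rot: [0.996, -0.094, -0.001, 0.0]
wrist_force: [-0.2, 0.8, 0.4]
opening: 0.1
grasp_force: 0.0
t: 52.32
eef_pos: [584.6, 32.3, 104.8]
tcp_rot: [0.996, -0.094, -0.0, 0.0]
wrist_force: [0.5, 0.8, 0.6]
opening: -0.1
grasp_force: 0.0
t 52.33 pos [584.6  32.3 104.8] F [0.5 0.8 0.6] op -0.1 g 0.0 q [ 0.33  0.44 -0.26  0.   -0.88  1.05]
```

View pics/shut.png

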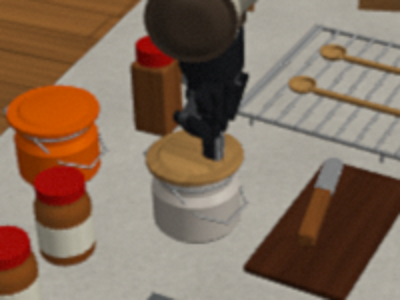

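```bash
python3 -m jog '{"delta_pos":[[0,0,0.005],[0,0,0.01],[0,0,0.015],[0,0,0.018],[0,0,0.018]],"yaw":[0,0,0,0,0]}'
```

```text
t: 53.0
eef_pos: [584.6, 32.3, 99.0]
tcp_rot: [0.996, -0.094, 0.0, 0.0]
wrist_force: [-2.4, -0.4, 7.1]
opening: 0.1
grasp_force: 3.4
```

```bash
python3 -m jog '{"delta_pos":[[0,0,0.006],[0,0,0.008],[0,0,0.008]],"yaw":[0,0,0]}'; python3 -m jog '{"delta_pos":[[0,0,-0.1],[-0.05,0,-0.25],[-0.25,0,-0.4],[-0.4,0,-0.4],[-0.5,0,-0.4],[-0.5,0,-0.4]],"yaw":[0,0,0,0,0,0]}'
python3 - <<'E'
from m import *; import go
go.st()
for n in('side','scene'):
    im,d,K,T=cam(n); W=cloud(d,K,T); X,Y,H=np.moveaxis(W,-1,0); hsv=cv2.cvtColor(im,cv2.COLOR_RGB2HSV); sat=60 if n=='scene' else 100
    m=(X>540)&(X<680)&(Y>-40)&(Y<100)&(H>92)&(hsv[...,1]>sat); a=np.linalg.lstsq(np.c_[X[m]-611,Y[m]-28,np.ones(m.sum())],H[m],rcond=None)[0]; print(n,'lid plane',a.round(3),'max',np.nanmax(H[m]).round(1))
    m=(X>380)&(X<540)&(Y>-150)&(Y<140)&(H>17)&(H<45); print('spat',[np.round(q,1) for q in ends(m,K,T,28)])
    wood=(hsv[...,0]>8)&(hsv[...,0]<24)&(hsv[...,1]>(60 if n=='scene' else 105)); m=(wood&(X>330)&(X<660)&(Y>-480)&(Y<-150)).astype(np.uint8); k,l,s,c=cv2.connectedComponentsWithStats(m)
    for i in range(1,k):
        if s[i][4]>80: f=l==i; print([np.round(q,1) for q in ends(f,K,T,28)],np.nanmedian(H[f]).round(1))
    save(im,f'pics/end_{n}.png')
E
```

```text
t: 53.38
eef_pos: [584.6, 32.3, 98.7]
tcp_rot: [0.996, -0.094, 0.001, 0.0]
wrist_force: [-8.4, 1.6, 20.4]
opening: 0.2
grasp_force: 10.1
t: 54.12
eef_pos: [385.2, 69.7, 255.5]
tcp_rot: [0.996, -0.093, 0.001, -0.001]
wrist_force: [-0.5, -0.2, 0.3]
opening: -0.2
grasp_force: 0.0
t 54.12 pos [385.2  69.7 255.5] F [-0.5 -0.2  0.3] op -0.2 g 0.0 q [ 0.6  -0.05 -0.47 -0.   -1.15  0.79]
side lid plane [ 1.00000e-02 -1.50000e-02  1.01002e+02] max 107.2
spat [array([ 476.3, -127.9]), array([455. , 112.7]), np.float64(95.1)]
[array([ 597.9, -296.5]), array([ 411.9, -263.3]), np.float64(169.9)] 29.6
scene lid plane [-1.60000e-02  4.00000e-03  1.01982e+02] max 108.4
spat [array([ 485.2, -133.2]), array([456.4,  86.8]), np.float64(97.5)]
[array([ 400.3, -374. ]), array([ 578.2, -398.2]), np.float64(-7.7)] 30.9
[array([ 411. , -265.2]), array([ 594.1, -289.9]), np.float64(-7.7)] 30.8
```

View pics/end_side.png

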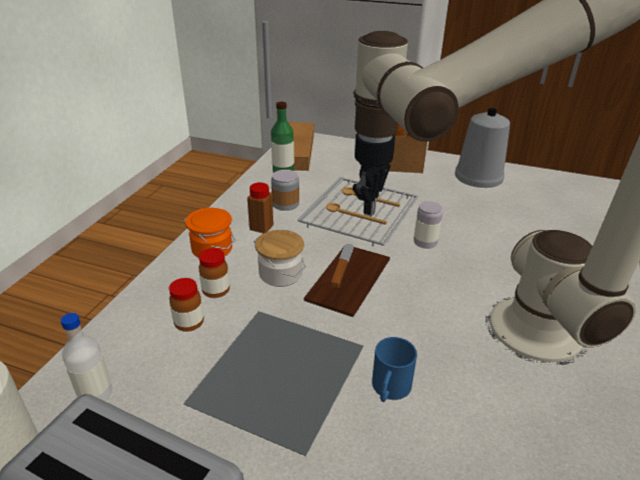

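```bash
python3 - <<'E'
from m import *
for n in('side','scene'):
    im,d,K,T=cam(n); W=cloud(d,K,T); X,Y,H=np.moveaxis(W,-1,0); hsv=cv2.cvtColor(im,cv2.COLOR_RGB2HSV)
    m=(X>380)&(X<540)&(Y>-190)&(Y<140)&(H>26)&(H<45)&(hsv[...,1]>60); e=ends(m,K,T,32); c=(e[0]+e[1])/2; print(n,m.sum(),[np.round(q,1) for q in e],'L',np.linalg.norm(e[0]-e[1]).round(),'H',np.nanpercentile(H[m],[10,50,90]).round(1))
    w=e[0]-e[1]; w/=np.linalg.norm(w); w*=-np.sign(w[1]) if 1 else 1; o=c+40*w; a=np.radians(-6); r=o-[443,-15]; print('origin',o.round(1),'board xy',(r@[np.cos(a),np.sin(a)]).round(1),(r@[-np.sin(a),np.cos(a)]).round(1))
    u,v=px([[455,-20,20]],K,T)[0].astype(int); save(cv2.resize(im[v-50:v+50,u-70:u+70],(560,400)),f'pics/sp_{n}.png')
E
```

```text
side 232 [array([470.2, -52.5]), array([460.3,  49.8]), np.float64(95.5)] L 103.0 H [28.9 31.5 33.8]
origin [469.1 -41.2] board xy 28.7 -23.3
scene 268 [array([465.5,  43.5]), array([475.1, -51.1]), np.float64(-84.2)] L 95.0 H [28.5 32.4 34.9]
origin [474.3 -43.6] board xy 34.1 -25.2
```

View pics/sp_side.png

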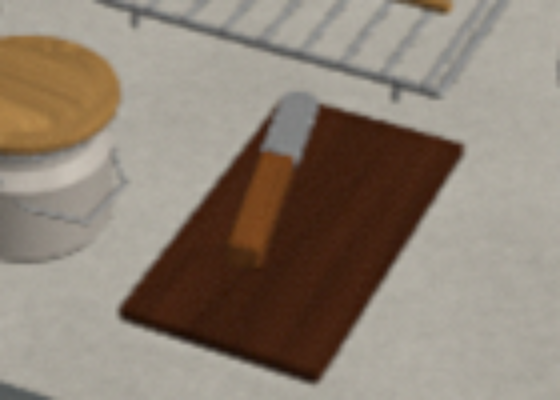

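The spatula was knocked aside a little: its handle now runs from about (275,155) to (245,265) in the crop. It still lies flat with its middle well over the board, at about (31, -24) mm in the board's frame, so nothing needs mending.

```bash
python3 -c "
from bench import env; print(env.sign_off())"
```

```text
the job is handed in; nothing more can be done
None
```

The job is handed in, with no verdict returned: both spoons present were dipped and lie flat and apart on the rack, the lid is shut, and the spatula, knocked a few centimetres aside during the run, still lies flat on its board.

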